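# Refit a brake return spring and reset the tripped switch

### The arm

A 7-joint arm with a two-finger parallel gripper is mounted at the origin on the work surface. World frame = base frame: x ahead of the robot, y to its left, z up, the work surface at z = 0. Lengths are in m, angles in degrees, forces in N, time in s.
With the tool pointing down it reaches from about 0.4 to 0.85 m from the base axis. Payload 6.9 kg.
Tool frame: the origin (TCP) lies between the finger pads; the fingertips stand 22 mm ahead of it and the grasp point (between the pads) lies 3 mm ahead of it; z points along the fingers, y is the direction in which the jaws open and shut (so a half turn about z gives the same grasp; the last joint's range is limited). The gripper opens to 85 mm and grips with 20 to 120 N. Pads are 22 mm wide; open, the fingers measure 114 mm over their backs; the gripper's body (76 mm by 85 mm) begins 54 mm behind the grasp point. The pads swing forward as they close: fully open they stand 13 mm farther back than shut.
Start: joints at [-65.289, 29.078, -13.613, 85.955, 7.202, 65.827, -8.869], TCP at [0.2, 0.592, 0.253] pointing down, gripper open.
Joint ranges: [-176.47, 176.47], [-13.61, 117.27], [-81.72, 77.17], [0.22, 143.17], [-87.28, 267.28], [10, 112.55], [-165.47, 165.47]. Speed limits (degrees/s): [136.94, 136.94, 180, 180, 180, 180, 180].

### API

Orientations are given as [roll, pitch, yaw] about the fixed x, y, z axes, in that order (R = Rz(yaw) Ry(pitch) Rx(roll)).
In Python, from cell import telemetry, eyes, order gives the robot as it stands.
- The arm moves only by the tool play_rows, never from a script. Its argument "steps" is a list of rows, each an object of numbers: "x", "y", "z": the shift along the world's x, y, z in units of 25 mm (1.0 is 25 mm); "ax", "ay", "az": the turn, a rotation vector about the world's x, y, z in units of 6 degrees (1.0 is 6 degrees); "claw": the closure, from 0 (fully open) to 1 (shut). In form: [{"x": .., "y": .., "z": .., "ax": .., "ay": .., "az": .., "claw": ..}, ...]. A call has 1 to 12 rows; each row is the pose to reach, as a shift and turn from the pose commanded when the call began; what a row does not reach only later rows make up. A row lasts 1/12 s, in which the tool goes at most 41.7 mm and 7.16 degrees, less where a joint would pass 70% of its speed; a pose out of reach is approached as far as the arm can. A call with a gripper value outside its range is refused whole. The fingers move at their own pace and stop on an object; "force" is the grip in N (left out, the last holds). Time passes only in rows, so rows that repeat a pose let the fingers close. It gives the time, the measured TCP pose, the force and the opening at its end, in the units of the state.
- telemetry.sense(): the state, without advancing time (a new reading comes with each control period).
- eyes.read_camera(name): name is "side" or "top" or "wrist"; returns (picture, depth): 400x640x3 uint8, red, green, blue; 400x640 float32, m along the optical axis (not along the pixel's ray), 0 where there is no reading.
- eyes.camera_params(name): a dict with "mtx" (3x3 intrinsics, pixels), "R" (3x3) and "t" (3): a world point X has camera coordinates R X + t; the wrist camera has in their place "hand_eye" (4x4, takes a point from camera to tool coordinates, whose origin is the TCP and whose axes are the flange's). Camera axes: x right, y down, z forward; pixel columns grow to the right and rows downward; lengths in m; the calibration is good to about 2 mm. A picture is of the moment at which its call begins: read the wrist's pose just before it. camera_params takes no time and is no camera call.
- order.finish_job(): hands the job in, once; it reports no verdict.
The state is a dict: "time_s": time; "q": joint angles; "qd": joint speeds; "effort": joint torques, N m; "ee_pos": TCP position; "ee_rot": TCP orientation; "force": force on the tool from outside, world axes, zero at the start; "moment": the same for the moment, N m; "grip_width": finger opening in m.
Only numpy, scipy, OpenCV 4.12 (cv2) and the standard library are available. Lean on these libraries where they do the work, as an engineer would, in place of code of your own. Each camera call takes 0.05 s, during which the arm holds its last target.

### The job

The return spring has come off the machine's brake and the motor switch has tripped. Put the spring's hook pin fully down into the hole of the upper lug on the sloping brake plate, then stretch the spring and drop its ring over the headed post at the lower end of the plate. Once the spring is on, reset the switch: push its lever fully off (towards the robot side) first, then throw it fully on, and leave the wrench, the jug and the parts tin where they are.

Things in the scene. Friction and masses are not known exactly. Their poses are not given: they have to be found in the camera images.
- brake_plate: Fixed grey steel plate 280 x 140 mm, sloping 30 degrees from level, rising to the left. Origin: centre of its upper face. x points up the slope, y across it (roughly to the robot), z is the outward normal (leaning 30 degrees to the right). A black rest pad at x -10..20, y +-17, 18 mm high, carries the coil once the pin is home.
- anchor_hole (a point): Centre of the hole's mouth on top of the steel lug, axes as the plate's. At plate x 98, y 0, z 25 mm. The hole, along z, is 13 mm wide, goes through the 12 mm thick lug, has a small chamfer, and is hollow beneath. The lug reaches 13 mm down-slope and 23 mm up-slope of the hole and 25 mm to each side.
- post_seat (a point): Where the ring's centre lies when it rests on the boss, on the post's axis; axes as the plate's. At plate x -106, y 0, z 29 mm (204 mm down-slope of the hole). Boss 28 mm in diameter, 25 high above the plate; above it the post, 14 in diameter, with a head 18 in diameter that tops out 15 mm above this point.
- hook_grip (a point): Centre of the spring's hook-end plug, an aluminium block 24 mm long, 20 wide, 24 high: grip it across its width. x runs along the spring to the pin, z away from the pin's point. Spring: 190 mm, 0.12 kg; pin, plug, dark coil (22 diameter, 72 long), plug, ring. It starts lying on the wooden block, pin end farther out, plugs' undersides on the block. The coil bends softly next to this plug.
- pin_tip (a point): Rounded lower end of the hook pin, on its axis; axes as hook_grip. The round rod, 10 mm thick, leaves the plug at mid height and turns down square 32 mm ahead of hook_grip, ending here, 24 mm below it. Fully home the rod rests on the lug and this end is 19 mm below the hole's mouth.
- eye_grip (a point): Centre of the ring-end plug, a block like the other (24 x 20 x 24 mm), 96 mm behind hook_grip while unstretched. x towards the hook. With the pin home and the coil on its pad this plug lies about 30 mm above the plate's face. Lifting it squarely draws the pin out of the hole; swinging the spring up about its pin (10 degrees is free) does not.
- ring_center (a point): Centre of the flat steel ring, 36 mm beyond eye_grip (-x), level with the plug's middle; inside diameter 26 mm, outside 42, 8 thick. Unstretched it is 164 mm from the pin's axis. The spring opens from 2 N on and takes 0.25 N more per mm: 12 N at the 40 mm that bring the ring over the post; 80 mm at most.
- block: Fixed wooden block 130 x 45 mm, 50 high, with the spring lying lengthwise on it at the start, pin and ring overhanging its ends. Origin: centre of its underside; x lengthwise, to the pin's end, away from the robot and to the left.
- trip_lever (a joint): Switch lever's angle in rad: 0 = fully off (leaning 34 degrees to the box's -x, towards the robot), 0.6 = upright, 1.2 = fully on (leaning 34 degrees to the box's +x). Found tripped, in between. It stays where it is left; moving it takes about 4 N at 50 mm from its axle.
- lever_axle (a point): Middle of the lever's axle (along y), 76 mm above the bench, on the fixed grey switch box (120 x 90 x 70 mm plus a black strip 6 mm high). Axes are the box's: the lever swings in its x-z plane, x roughly away from the robot.
- lever_tip (a point): Centre of the round bar across the lever's top: 22 mm in diameter, 34 long, parallel to the axle and 72 mm from it. The black lever below it is 12 mm thick and 22 wide.
- wrench: Bystander: loose steel wrench lying across the bench beyond the brake plate.
- jug: Bystander: white plastic bottle, 90 mm in diameter, 190 high, beyond the plate on the left. Origin under its centre.
- tin: Bystander: open steel parts tin 110 x 150 x 50 mm, beyond the plate on the right. Origin under its centre.
There are look-alikes about, which are no part of the job. What is shaped like the part that bears trip_lever but blue is not meant.

How it is judged:
By the outcome, as a careful person would: the job done as asked, in the order asked, and still so for the second after the job is handed in, with the robot touching nothing.
It also fails if it takes over 72 s, if anything falls off the work surface, if the arm or the gripper's body presses on something with over 40 N, if the wrist force passes 120 N, or if a joint passes its speed limit or range.

## Working session

There is one attempt and no reset: what is moved stays moved. The work goes in short steps, Python scripts to look and compute and a tool call to move; the robot and the scene stay as the last step left them, time stands still between calls to the robot, and variables do not carry over. Pictures are saved under pics/ and viewed, and the job is handed in when it is done.

Besides the shell and the picture viewer there is one more tool, called by a JSON object that holds its "fn" and its "kwargs", one argument or row to a line. play_rows: Moves the arm, as the interface text tells. Its arguments: {"type":"object","properties":{"steps":{"type":"array","items":{"type":"object","properties":{"x":{"type":"number"},"y":{"type":"number"},"z":{"type":"number"},"ax":{"type":"number"},"ay":{"type":"number"},"az":{"type":"number"},"claw":{"type":"number"}}}},"force":{"type":"number"}},"required":["steps"]}

```bash
ls; mkdir -p pics; cat > h.py <<'E'
import numpy as np, cv2
from cell import telemetry, eyes, order
def snap(n,fn):
    im,d=eyes.read_camera(n); cv2.imwrite('pics/'+fn+'.png',im[:,:,::-1]); np.savez('pics/'+fn+'.npz',im=im,d=d); return im,d
def world(n,u,v,d):
    p=eyes.camera_params(n);K=p['mtx'];c=np.linalg.inv(K)@np.array([u,v,1.])*d
    return np.array(p['R']).T@(c-np.array(p['t']))
def cloud(n,d):
    p=eyes.camera_params(n);K=np.array(p['mtx']);v,u=np.mgrid[0:400,0:640]
    c=np.stack([(u-K[0,2])/K[0,0]*d,(v-K[1,2])/K[1,1]*d,d],-1)
    return (c-np.array(p['t']))@np.array(p['R'])
def proj(n,X):
    p=eyes.camera_params(n);c=np.array(p['R'])@X+np.array(p['t']);w=np.array(p['mtx'])@c;return w[:2]/w[2]
E
python3 - <<'E'
from h import *
print(telemetry.sense())
for n in('side','top'):
    snap(n,n+'0'); print(eyes.camera_params(n))
E
```

```text
pics
{'time_s': 0.0, 'q': array([-65.28925729,  29.12551824, -13.61068973,  86.00802588,
         7.20129875,  65.82658531,  -8.86772051]), 'qd': array([-0.01392291, -0.08124357, -0.00990233,  0.05172721,  0.12213288,
       -0.02190208,  0.01604973]), 'effort': array([-1.02201702e-03, -6.20581269e+01, -2.18725763e+00, -2.49665630e+01,
        1.26597052e-02,  1.17501273e-02,  8.06417802e-06]), 'ee_pos': array([0.19994118, 0.59167361, 0.25243488]), 'ee_rot': array([-1.79898678e+02,  3.59786417e-04,  1.61337567e+02]), 'force': array([-0.64995804, -0.10805483, -0.52215277]), 'moment': array([-0.00219379, -0.01563724, -0.05504627]), 'grip_width': 0.08501643155193629}
{'mtx': array([[494.46679758,   0.        , 317.36863598],
       [  0.        , 494.46679758, 200.96147277],
       [  0.        ,   0.        ,   1.        ]]), 'R': array([[ 0.83250143, -0.55344572,  0.02528232],
       [-0.26864623, -0.44317035, -0.85523637],
       [ 0.48453128,  0.7051935 , -0.51762106]]), 't': array([-0.49989475,  0.25503334,  1.00610931])}
{'mtx': array([[401.23007838,   0.        , 314.4677075 ],
       [  0.        , 401.23007838, 203.67369708],
       [  0.        ,   0.        ,   1.        ]]), 'R': array([[-2.51667724e-02, -9.99671593e-01, -4.83104453e-03],
       [-9.84453618e-01,  2.56234048e-02, -1.73765688e-01],
       [ 1.73832410e-01,  3.82817757e-04, -9.84775176e-01]]), 't': array([0.0235125 , 0.59371934, 1.20951788])}
```

View pics/side0.png

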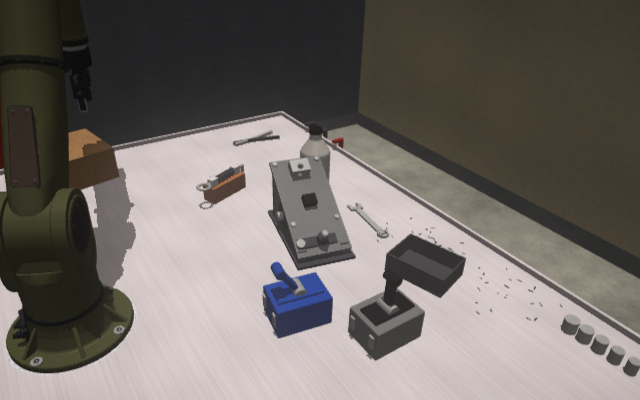

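View pics/top0.png

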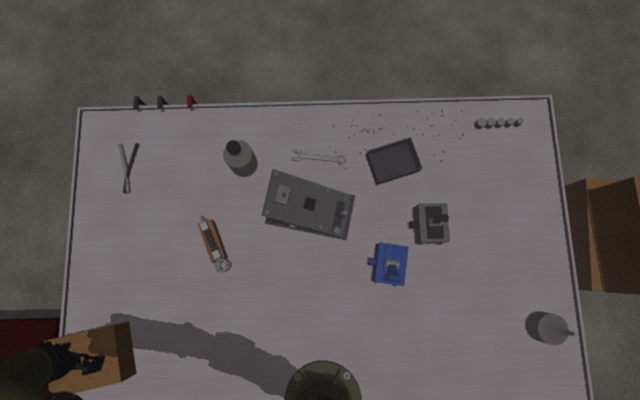

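The side view shows the block and spring at about (222,184), the plate at (310,210), the blue decoy switch at (297,300), the grey switch at (387,320), the tin at (425,262) and the wrench at (367,218). In the top view the same things are at: spring (213,243), plate (308,205), grey switch (431,223), blue decoy (390,265). The grey one is meant, because the brief excludes the blue. I'll enlarge these.

```bash
python3 - <<'E'
import cv2,numpy as np
a=cv2.imread('pics/side0.png');b=cv2.imread('pics/top0.png')
def c(im,x,y,w,h,W,H): return cv2.resize(im[y:y+h,x:x+w],(W,H),interpolation=cv2.INTER_CUBIC)
b2=np.clip(b.astype(float)*1.8,0,255).astype(np.uint8)
o=np.vstack([np.hstack([c(a,185,150,80,60,400,300),c(a,340,230,80,135,400,300)[:, :]]),np.hstack([c(b2,185,205,80,75,400,300),c(b2,255,160,110,82,400,300)])])
cv2.imwrite('pics/crop0.png',o)
cv2.imwrite('pics/crop1.png',np.hstack([c(a,260,145,105,130,400,495),c(a,345,255,90,110,400,495)]))
E
```

```text
(no output)
```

View pics/crop0.png

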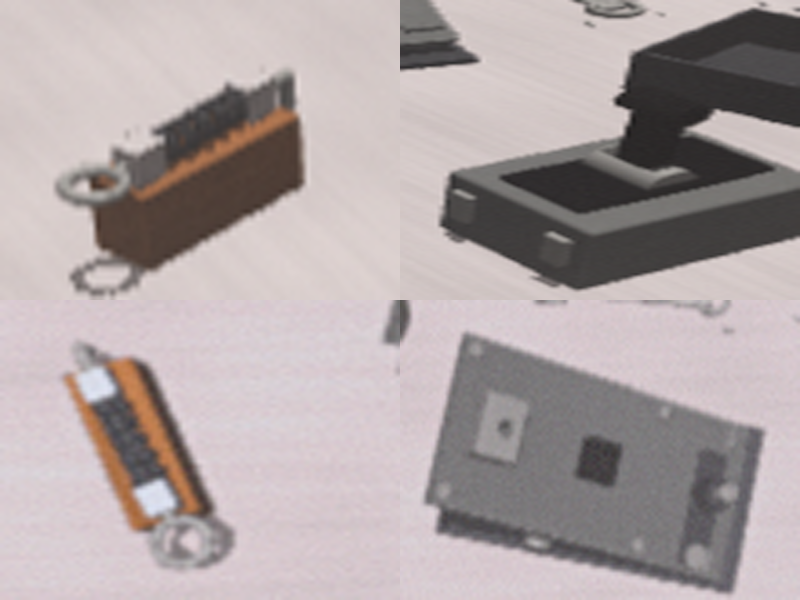

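View pics/crop1.png

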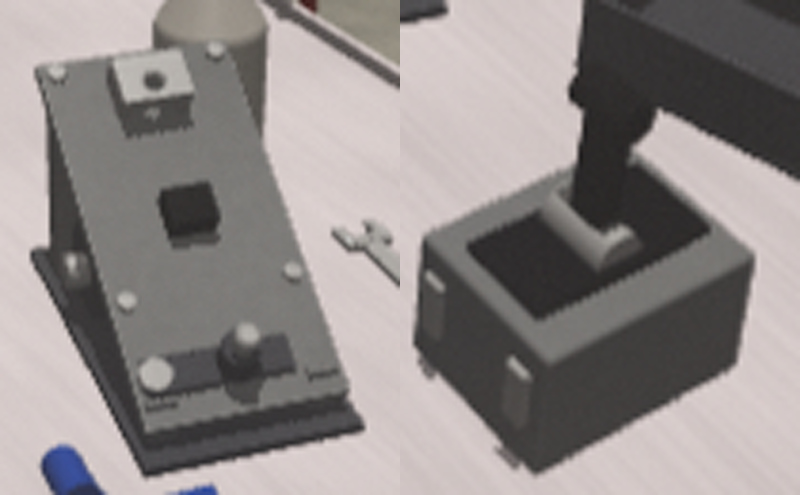

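The crops confirm the spring on the block (ring nearest the robot, pin end far), the lug with its hole top-left of the plate, the headed post at the lower end, and the grey switch with its black lever. Now I'll measure.

```bash
python3 - <<'E'
from h import *
for n in('side','top'):
    z=np.load(f'pics/{n}0.npz');im=z['im'];d=z['d'];P=cloud(n,d)
    print(n,'depth valid',(d>0).mean())
    g=np.load('pics/%s0.npz'%n)
    # plate: gray points within region
    r=((slice(160,262),slice(265,352)) if n=='side' else (slice(168,240),slice(262,355)))
    Q=P[r].reshape(-1,3);Q=Q[(d[r].reshape(-1)>0)&(Q[:,2]>.03)]
    # ransac
    rng=np.random.default_rng(0);best=None
    for i in range(600):
        a=Q[rng.choice(len(Q),3,False)];nn=np.cross(a[1]-a[0],a[2]-a[0]);L=np.linalg.norm(nn)
        if L<1e-5: continue
        nn/=L
        if abs(abs(nn[2])-.866)>.06: continue
        m=abs((Q-a[0])@nn)<.003
        if best is None or m.sum()>best.sum(): best=m
    I=Q[best];c=I.mean(0);nn=np.linalg.svd(I-c)[2][2];nn*=np.sign(nn[2])
    for k in range(3):
        m=abs((Q-c)@nn)<.003; I=Q[m];c=I.mean(0);nn=np.linalg.svd(I-c)[2][2];nn*=np.sign(nn[2])
    print('n',nn,np.degrees(np.arccos(nn[2])),'yaw of normal',np.degrees(np.arctan2(nn[1],nn[0])),len(I))
    h=nn[:2]/np.linalg.norm(nn[:2]);ex=np.array([-h[0]*nn[2],-h[1]*nn[2],np.hypot(*nn[:2])]);ey=np.cross(nn,ex)
    A=np.stack([(I-c)@ex,(I-c)@ey],1).astype(np.float32);rect=cv2.minAreaRect(A)
    o=c+ex*rect[0][0]+ey*rect[0][1]
    print('rect',rect,'center',o); print('ex',ex,'ey',ey)
E
```

```text
side depth valid 0.99620703125
n [-0.11319168 -0.48469733  0.86732701] 29.85050880595741 yaw of normal -103.14474320076154 3426
rect ((0.007562220096588135, -0.0024362578988075256), (0.1413094699382782, 0.27615678310394287), 89.97616577148438) center [0.58820789 0.02578807 0.09749202]
ex [0.19724042 0.84460189 0.49773874] ey [-0.97379867  0.22741183  0.        ]
top depth valid 0.9963125
n [-0.11200183 -0.48528615  0.8671522 ] 29.870625358796303 yaw of normal -102.99604250721077 2580
rect ((-0.012591257691383362, -0.0008106380701065063), (0.14087346196174622, 0.2771909832954407), 89.79134368896484) center [0.5866704  0.0266809  0.09689923]
ex [0.19500844 0.84494062 0.49804323] ey [-9.74385600e-01  2.24883753e-01 -1.38777878e-17]
```

```bash
python3 - <<'E'
from h import *
o=np.array([.5874,.0262,.0972]);az=np.radians(-103.07);n=np.array([.5*np.cos(az),.5*np.sin(az),.866]);ex=np.array([-.866*np.cos(az),-.866*np.sin(az),.5]);ey=np.cross(n,ex)
hole=o+.098*ex+.025*n;post=o-.106*ex+.029*n;top=post+.015*n
print('hole',hole,'post',post)
for c in('side','top'):
    print(c,proj(c,hole),proj(c,top))
for c in('side','top'):
    z=np.load(f'pics/{c}0.npz');im=z['im'];d=z['d'];P=cloud(c,d)
    # hole: dark blob near projection
    u,v=proj(c,hole).round().astype(int);g=im.mean(2)
    print(g[v-5:v+6,u-6:u+7].round().astype(int))
    r=(slice(205,280),slice(190,240)) if c=='top' else (slice(155,205),slice(190,255))
    Q=P[r];D=d[r];C=im[r].astype(int)
    m=(Q[...,2]>.066)&(Q[...,2]<.09)&(C[...,0]-C[...,2]<25)&(C.mean(-1)>(95 if c=='top' else 100))
    k,l,s,ce=cv2.connectedComponentsWithStats(m.astype(np.uint8))
    for i in range(1,k):
        if s[i,4]>5:
            q=Q[l==i];print(c,'comp',s[i],ce[i]+[r[1].start,r[0].start],q.mean(0),q.min(0),q.max(0))
    # coil all elements z>60mm
    m=(Q[...,2]>.056)&(C[...,0]-C[...,2]<25); q=Q[m]; cc=q[:,:2].mean(0);w=np.linalg.svd(q[:,:2]-cc,full_matrices=False)[2][0];print('axis',cc,np.degrees(np.arctan2(w[1],w[0])),len(q), np.ptp((q[:,:2]-cc)@w))
    # block top orange
    m=(C[...,0]-C[...,2]>25)&(abs(Q[...,2]-.05)<.004);print(m.sum())
    q=Q[m];rr=cv2.minAreaRect(q[:,:2].astype(np.float32));print(rr)
    # switch
    r=(slice(200,248),slice(410,455)) if c=='top' else (slice(245,362),slice(345,430))
    Q=P[r];C=im[r].astype(int)
    m=(abs(Q[...,2]-.07)<.004);q=Q[m];print('box',cv2.minAreaRect(q[:,:2].astype(np.float32)))
    m=(abs(Q[...,2]-.08)<.06)&(Q[...,2]>.085);q=Q[m];print('lever',q.min(0),q.max(0),q.mean(0),len(q))
    h=q[q[:,2]>.125];print(h.min(0),h.max(0),h.mean(0)) if len(h) else 0
E
```

```text
hole [0.60376539 0.09669327 0.16785   ] post [ 0.56336208 -0.07734235  0.069314  ]
side [299.39338102 164.81436672] [324.35783366 230.9282314 ]
top [283.34073792 194.12534701] [345.09814118 211.63062285]
[[171 179 184 183 184 184 184 182 183 183 181 182 182]
 [185 186 185 183 182 183 180 181 182 180 180 180 180]
 [183 184 183 182 181 180 179 181 180 180 181 180 180]
 [182 183 182 182 180 161 158 152 155 173 179 179 178]
 [182 184 183 181 167 121 113  99 111 140 166 179 177]
 [185 184 182 179 150  87  77  73  82 106 141 178 179]
 [185 183 183 179 148  78  72  72  72  88 137 179 179]
 [184 183 183 181 163 104  74  74  73  93 156 180 178]
 [184 183 184 183 180 154 122 113 112 150 173 180 180]
 [184 184 184 183 183 180 170 166 162 181 179 164 151]
 [187 183 184 183 167 154 153 153 143 135 131 112  95]]
side comp [34  8 19  9 49] [233.95918367 166.04081633] [0.53086836 0.34640947 0.07335624] [0.49300943 0.33225695 0.06648706] [0.5646566  0.36468815 0.0771323 ]
side comp [17 17 16 17 67] [212.17910448 179.05970149] [0.44439125 0.30653471 0.07241081] [0.41481183 0.27467817 0.06646552] [0.48
[... 1366 characters left out ...]
3.4375     225.33333333] [0.53179813 0.35015163 0.07362108] [0.52001747 0.33862834 0.06785496] [0.54582651 0.36186886 0.07863638]
top comp [22 45  8  9 48] [215.625  254.0625] [0.44325383 0.31096213 0.07464948] [0.43149182 0.3007344  0.06749119] [0.45542936 0.32147036 0.08228957]
axis [0.46887525 0.31235845] 52.80781473610537 397 0.4004472474812519
259
((0.48749440908432007, 0.33286020159721375), (0.12838374078273773, 0.045551374554634094), 20.636642456054688)
box ((0.5246592164039612, -0.3554382920265198), (0.11987380683422089, 0.09122030436992645), 0.27112025022506714)
lever [ 0.51321334 -0.37589673  0.08522463] [ 0.53495322 -0.33591248  0.12313798] [ 0.5225498  -0.35066422  0.09214992] 57
```

```bash
cat >> h.py <<'E'
def ray(n,u,v,z):
    p=eyes.camera_params(n);R=np.array(p['R']);c=-R.T@np.array(p['t']);w=R.T@np.linalg.inv(np.array(p['mtx']))@np.array([u,v,1.]);return c+w*(z-c[2])/w[2]
E
python3 - <<'E'
from h import *
a=ray('top',203.44,225.33,.074);b=ray('top',215.6,254.06,.074);print(a,b,np.degrees(np.arctan2(*(a-b)[1::-1])),np.linalg.norm(a-b))
P=cloud('side',np.load('pics/side0.npz')['d']);
for n,r in(('side',(slice(255,330),slice(370,415))),('top',(slice(195,250),slice(405,455)))):
    z=np.load(f'pics/{n}0.npz');P=cloud(n,z['d'])[r];
    for lo in(.085,.1,.115,.13,.145):
        q=P[(P[...,2]>lo)&(P[...,2]<lo+.015)&(abs(P[...,1]+.357)<.03)&(abs(P[...,0]-.525)<.07)]
        if len(q):print(n,lo,q.min(0).round(3),q.max(0).round(3),q.mean(0).round(3),len(q))
im=cv2.imread('pics/top0.png');cv2.imwrite('pics/sw.png',np.hstack([cv2.resize(np.clip(im[190:255,400:465]*2.0,0,255).astype(np.uint8),(500,500)),cv2.resize(np.clip(im[195:275,185:240]*2.0,0,255).astype(np.uint8),(300,500))]))
t=np.load('pics/top0.npz');P=cloud('top',t['d'])
for nm,r in(('jug',(slice(135,180),slice(220,262))),('tin',(slice(135,187),slice(362,424)))):
    q=P[r].reshape(-1,3);q=q[q[:,2]>.02];print(nm,q.min(0),q.max(0))
E
```

```text
[0.53174997 0.35003351 0.074     ] [0.44329499 0.31120077 0.074     ] 23.702018931092656 0.09660364610821333
side 0.085 [ 0.512 -0.379  0.085] [ 0.534 -0.336  0.1  ] [ 0.522 -0.36   0.09 ] 147
side 0.1 [ 0.519 -0.369  0.1  ] [ 0.533 -0.345  0.115] [ 0.523 -0.361  0.107] 69
side 0.115 [ 0.519 -0.369  0.115] [ 0.534 -0.346  0.13 ] [ 0.523 -0.361  0.122] 72
side 0.13 [ 0.518 -0.374  0.131] [ 0.535 -0.341  0.145] [ 0.524 -0.362  0.137] 60
side 0.145 [ 0.516 -0.375  0.145] [ 0.539 -0.34   0.16 ] [ 0.524 -0.361  0.155] 191
top 0.085 [ 0.513 -0.376  0.085] [ 0.535 -0.336  0.1  ] [ 0.523 -0.351  0.089] 47
top 0.1 [ 0.52  -0.361  0.103] [ 0.529 -0.345  0.109] [ 0.522 -0.351  0.106] 9
top 0.115 [ 0.524 -0.345  0.123] [ 0.524 -0.345  0.123] [ 0.524 -0.345  0.123] 1
top 0.13 [ 0.524 -0.34   0.142] [ 0.536 -0.339  0.144] [ 0.53  -0.339  0.143] 5
top 0.145 [ 0.516 -0.373  0.148] [ 0.537 -0.338  0.16 ] [ 0.526 -0.355  0.155] 82
jug [0.37482748 0.00782864 0.02018684] [0.78607872 0.28404141 1.29438482]
tin [ 0.37482748 -0.33891453  0.02000564] [0.80627032 0.00782864 1.29438482]
```

View pics/sw.png

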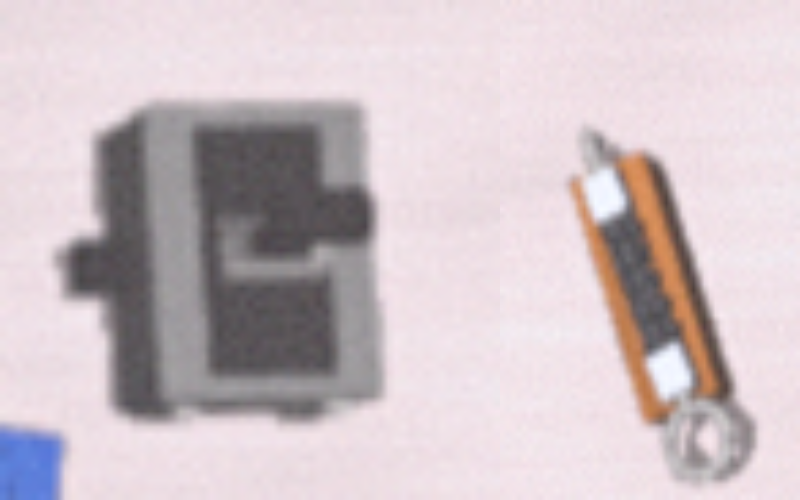

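{"fn": "play_rows", "kwargs": {
  "steps": [
    {"x": 1.2, "y": -0.9, "az": -1},
    {"x": 2.4, "y": -1.8, "az": -2},
    {"x": 3.6, "y": -2.6, "az": -3},
    {"x": 4.8, "y": -3.5, "az": -4},
    {"x": 6, "y": -4.4, "az": -5},
    {"x": 7.2, "y": -5.2, "az": -6},
    {"x": 8.4, "y": -6.1, "az": -7},
    {"x": 9.6, "y": -7, "az": -8},
    {"x": 10.8, "y": -7.9, "az": -9},
    {"x": 12, "y": -8.8, "az": -10},
    {"x": 13, "y": -9.5, "az": -11},
    {"x": 13.28, "y": -9.67, "az": -12}
  ],
  "force": 60
}}

```text
$.steps[0]: bad value
```

{"fn": "play_rows", "kwargs": {
  "steps": [
    {"x": 1.2, "y": -0.9, "z": 0, "ax": 0, "ay": 0, "az": -1, "claw": 0},
    {"x": 2.4, "y": -1.8, "z": 0, "ax": 0, "ay": 0, "az": -2, "claw": 0},
    {"x": 3.6, "y": -2.6, "z": 0, "ax": 0, "ay": 0, "az": -3, "claw": 0},
    {"x": 4.8, "y": -3.5, "z": 0, "ax": 0, "ay": 0, "az": -4, "claw": 0},
    {"x": 6, "y": -4.4, "z": 0, "ax": 0, "ay": 0, "az": -5, "claw": 0},
    {"x": 7.2, "y": -5.2, "z": 0, "ax": 0, "ay": 0, "az": -6, "claw": 0},
    {"x": 8.4, "y": -6.1, "z": 0, "ax": 0, "ay": 0, "az": -7, "claw": 0},
    {"x": 9.6, "y": -7, "z": 0, "ax": 0, "ay": 0, "az": -8, "claw": 0},
    {"x": 10.8, "y": -7.9, "z": 0, "ax": 0, "ay": 0, "az": -9, "claw": 0},
    {"x": 12, "y": -8.8, "z": 0, "ax": 0, "ay": 0, "az": -10, "claw": 0},
    {"x": 13, "y": -9.5, "z": 0, "ax": 0, "ay": 0, "az": -11, "claw": 0},
    {"x": 13.28, "y": -9.67, "z": 0, "ax": 0, "ay": 0, "az": -12, "claw": 0}
  ],
  "force": 60
}}

```text
time_s: 1.1
ee_pos: [0.5368, 0.3445, 0.2528]
ee_rot: [179.9, 0.2, 88.6]
force: [0.9, -0.6, 0.1]
grip_width: 0.0856
```

{"fn": "play_rows", "kwargs": {
  "steps": [
    {"x": 0, "y": 0, "z": 0, "ax": 0, "ay": 0, "az": -1, "claw": 0},
    {"x": 0, "y": 0, "z": -0.3, "ax": 0, "ay": 0, "az": -2, "claw": 0},
    {"x": 0, "y": 0, "z": -0.6, "ax": 0, "ay": 0, "az": -3, "claw": 0},
    {"x": 0, "y": 0, "z": -0.9, "ax": 0, "ay": 0, "az": -4, "claw": 0},
    {"x": 0, "y": 0, "z": -1.2, "ax": 0, "ay": 0, "az": -5, "claw": 0},
    {"x": 0, "y": 0, "z": -1.5, "ax": 0, "ay": 0, "az": -6, "claw": 0},
    {"x": 0, "y": 0, "z": -1.8, "ax": 0, "ay": 0, "az": -7, "claw": 0},
    {"x": 0, "y": 0, "z": -2.1, "ax": 0, "ay": 0, "az": -8, "claw": 0},
    {"x": 0, "y": 0, "z": -2.4, "ax": 0, "ay": 0, "az": -9, "claw": 0},
    {"x": 0, "y": 0, "z": -2.6, "ax": 0, "ay": 0, "az": -10, "claw": 0},
    {"x": 0, "y": 0, "z": -2.8, "ax": 0, "ay": 0, "az": -10.95, "claw": 0},
    {"x": 0, "y": 0, "z": -2.8, "ax": 0, "ay": 0, "az": -10.95, "claw": 0}
  ]
}}

```text
time_s: 2.1
ee_pos: [0.5311, 0.3503, 0.1816]
ee_rot: [180.0, 0.2, 23.4]
force: [-1.0, -0.7, -0.2]
grip_width: 0.0852
```

```bash
python3 - <<'E'
from h import *
s=telemetry.sense();print(s['ee_pos'],s['ee_rot'],s['q'])
print(eyes.camera_params('wrist'))
im,d=snap('wrist','w1')
E
```

```text
[0.53111373 0.35028957 0.18163512] [1.79965237e+02 1.61214491e-01 2.34015200e+01] [-49.88984429  35.29064111  24.43138008  90.06561711 -16.27911346
  58.36134991 -87.39411232]
{'mtx': array([[318.4473995 ,   0.        , 320.88682886],
       [  0.        , 318.4473995 , 202.29300355],
       [  0.        ,   0.        ,   1.        ]]), 'hand_eye': array([[ 5.11043457e-04, -9.50683685e-01, -3.10161685e-01,
         7.96913577e-02],
       [ 9.99999853e-01,  5.41443072e-04, -1.19218863e-05,
         1.52073808e-03],
       [ 1.79268838e-04, -3.10161633e-01,  9.50683822e-01,
        -1.20967504e-01],
       [ 0.00000000e+00,  0.00000000e+00,  0.00000000e+00,
         1.00000000e+00]])}
```

View pics/w1.png

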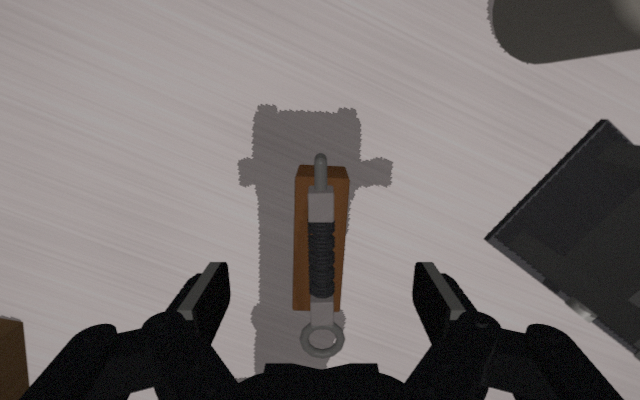

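The wrist view shows the spring running straight up the image: pin (320,160), hook plug (321,205), eye plug (321,312), ring (322,338). The tool's yaw matches it.

```bash
cat >> h.py <<'E'
from scipy.spatial.transform import Rotation as Ro
def wcloud(d,s):
    p=eyes.camera_params('wrist');K=p['mtx'];v,u=np.mgrid[0:400,0:640]
    c=np.stack([(u-K[0,2])/K[0,0]*d,(v-K[1,2])/K[1,1]*d,d],-1);H=p['hand_eye']
    t=c@H[:3,:3].T+H[:3,3];R=Ro.from_euler('xyz',s['ee_rot'],degrees=True).as_matrix()
    return t@R.T+s['ee_pos'],t
E
python3 - <<'E'
from h import *
s=telemetry.sense();z=np.load('pics/w1.npz');W,T=wcloud(z['d'],s);im=z['im'].astype(int)
for r in((slice(188,226),slice(300,345)),(slice(296,328),slice(300,345)),(slice(322,360),slice(295,350)),(slice(148,190),slice(305,335))):
    m=(W[r][...,2]>.058)&(im[r][...,0]-im[r][...,2]<18)
    q=W[r][m];t=T[r][m];print(len(q),q.mean(0).round(4),q.max(0).round(4),'tool mid',((t.min(0)+t.max(0))/2).round(4),np.ptp(t,axis=0).round(3))
    m=(W[r][...,2]>.07)&(im[r][...,0]-im[r][...,2]<18)&(im[r].mean(-1)>90);t=T[r][m];print('   bright',len(t),((t.min(0)+t.max(0))/2).round(4) if len(t) else 0,np.ptp(t,axis=0).round(3) if len(t) else 0)
E
```

```text
984 [0.5329 0.3496 0.0739] [0.6051 0.3812 0.3031] tool mid [0.0307 0.0017 0.0005] [0.098 0.021 0.243]
   bright 684 [ 0.0346  0.001  -0.0058] [0.09  0.018 0.23 ]
776 [0.4461 0.3108 0.0746] [0.6051 0.3812 0.3031] tool mid [-0.0197  0.0021  0.0003] [0.199 0.032 0.243]
   bright 511 [-0.0136  0.0017 -0.0056] [0.187 0.019 0.231]
917 [0.4159 0.2975 0.069 ] [0.6051 0.3812 0.3031] tool mid [-0.0359  0.0017  0.0003] [0.231 0.041 0.243]
   bright 81 [-0.0136  0.0025 -0.0062] [0.187 0.017 0.23 ]
446 [0.5543 0.3593 0.0663] [0.5665 0.3676 0.0697] tool mid [0.0249 0.0012 0.1183] [0.026 0.018 0.012]
   bright 0 0 0
```

{"fn": "play_rows", "kwargs": {
  "steps": [
    {"x": 0.03, "y": -0.06, "z": -1, "ax": 0, "ay": 0, "az": 0, "claw": 0},
    {"x": 0.03, "y": -0.06, "z": -2, "ax": 0, "ay": 0, "az": 0, "claw": 0},
    {"x": 0.03, "y": -0.06, "z": -3, "ax": 0, "ay": 0, "az": 0, "claw": 0},
    {"x": 0.03, "y": -0.06, "z": -3.8, "ax": 0, "ay": 0, "az": 0, "claw": 0.3},
    {"x": 0.03, "y": -0.06, "z": -4.2, "ax": 0, "ay": 0, "az": 0, "claw": 0.5},
    {"x": 0.03, "y": -0.06, "z": -4.22, "ax": 0, "ay": 0, "az": 0, "claw": 0.5},
    {"x": 0.03, "y": -0.06, "z": -4.22, "ax": 0, "ay": 0, "az": 0, "claw": 0.5}
  ],
  "force": 60
}}

```text
time_s: 2.73
ee_pos: [0.533, 0.3488, 0.0781]
ee_rot: [-180.0, 0.0, 23.7]
force: [-0.2, 0.0, 0.3]
grip_width: 0.0431
```

```bash
python3 - <<'E'
from h import *
print(telemetry.sense()['ee_pos']);im,d=snap('wrist','w2')
E
```

```text
[0.53304565 0.34884863 0.07808955]
```

View pics/w2.png

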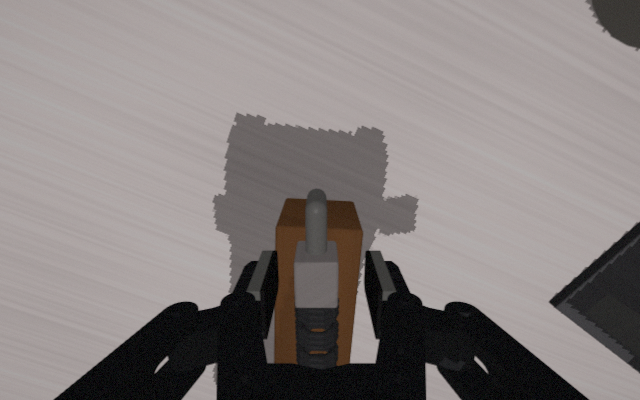

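The jaws straddle the hook plug at (317,275). I'll lower a little and close.

{"fn": "play_rows", "kwargs": {
  "steps": [
    {"x": 0, "y": 0, "z": -0.08, "ax": 0, "ay": 0, "az": 0, "claw": 0.5},
    {"x": 0, "y": 0, "z": -0.1, "ax": 0, "ay": 0, "az": 0, "claw": 1},
    {"x": 0, "y": 0, "z": -0.1, "ax": 0, "ay": 0, "az": 0, "claw": 1},
    {"x": 0, "y": 0, "z": -0.1, "ax": 0, "ay": 0, "az": 0, "claw": 1},
    {"x": 0, "y": 0, "z": -0.1, "ax": 0, "ay": 0, "az": 0, "claw": 1},
    {"x": 0, "y": 0, "z": -0.1, "ax": 0, "ay": 0, "az": 0, "claw": 1}
  ],
  "force": 60
}}

```text
time_s: 3.28
ee_pos: [0.5333, 0.3492, 0.0764]
ee_rot: [-180.0, -0.1, 23.6]
force: [-1.0, -1.2, 6.3]
grip_width: 0.0188
```

{"fn": "play_rows", "kwargs": {
  "steps": [
    {"x": 0, "y": 0, "z": 1, "ax": 0, "ay": 0, "az": 0, "claw": 1},
    {"x": 0, "y": 0, "z": 2, "ax": 0, "ay": 0, "az": 0, "claw": 1},
    {"x": 0, "y": 0, "z": 3, "ax": 0, "ay": 0, "az": 0, "claw": 1},
    {"x": 0, "y": 0, "z": 4, "ax": 0, "ay": 0, "az": 0, "claw": 1},
    {"x": 0, "y": 0, "z": 5, "ax": 0, "ay": 0, "az": 0, "claw": 1},
    {"x": 0, "y": 0, "z": 6, "ax": 0, "ay": 0, "az": 0, "claw": 1},
    {"x": 0, "y": 0, "z": 7, "ax": 0, "ay": 0, "az": 0, "claw": 1},
    {"x": 0, "y": 0, "z": 8, "ax": 0, "ay": 0, "az": 0, "claw": 1},
    {"x": 0, "y": 0, "z": 8, "ax": 0, "ay": 0, "az": 0, "claw": 1}
  ],
  "force": 60
}}

```text
time_s: 4.03
ee_pos: [0.5346, 0.3493, 0.2807]
ee_rot: [-179.9, -0.4, 23.6]
force: [1.1, 0.7, -0.4]
grip_width: 0.0188
```

```bash
python3 - <<'E'
from h import *
s=telemetry.sense();print(s['ee_pos'],s['ee_rot']);im,d=snap('wrist','w3');snap('side','s3')
a=cv2.imread('pics/w3.png');b=cv2.imread('pics/s3.png')
cv2.imwrite('pics/c3.png',np.hstack([cv2.resize(a[150:390,200:440],(400,400)),cv2.resize(b[90:230,150:290],(400,400))]))
W,T=wcloud(d,s)
m=(T[...,2]>.0)&(T[...,2]<.06)&(T[...,0]>.008)&(T[...,0]<.06)&(abs(T[...,1])<.02)
t=T[m];print(len(t),t.min(0),t.max(0))
for lo in np.arange(.01,.05,.004):
    k=t[(t[:,0]>lo)&(t[:,0]<lo+.004)]
    if len(k):print(lo,len(k),k.mean(0).round(4),k.min(0).round(4),k.max(0).round(4))
E
```

```text
[0.53463081 0.34930456 0.28066344] [-179.92837941   -0.4472388    23.62574847]
2769 [ 8.00725712e-03 -1.46670255e-02  6.48332266e-06] [0.0362217  0.01732374 0.03501893]
0.01 1355 [0.011  0.0014 0.0092] [ 0.01   -0.0147  0.    ] [0.014  0.0173 0.0251]
0.014 165 [0.016  0.0016 0.0099] [ 0.014  -0.003   0.0079] [0.018  0.0062 0.013 ]
0.018000000000000002 175 [0.02   0.0015 0.0099] [ 0.018 -0.003  0.008] [0.022  0.0062 0.0134]
0.022 174 [0.024  0.0017 0.01  ] [ 0.022  -0.003   0.0074] [0.026  0.0066 0.0136]
0.026000000000000002 185 [0.028  0.0017 0.0101] [ 0.026  -0.0029  0.008 ] [0.03   0.0066 0.0136]
0.03 249 [0.0323 0.0017 0.0127] [ 0.03   -0.0034  0.0074] [0.034  0.0066 0.0332]
0.034 273 [0.0352 0.0016 0.0198] [ 0.034  -0.0023  0.0092] [0.0362 0.0056 0.035 ]
```

View pics/c3.png

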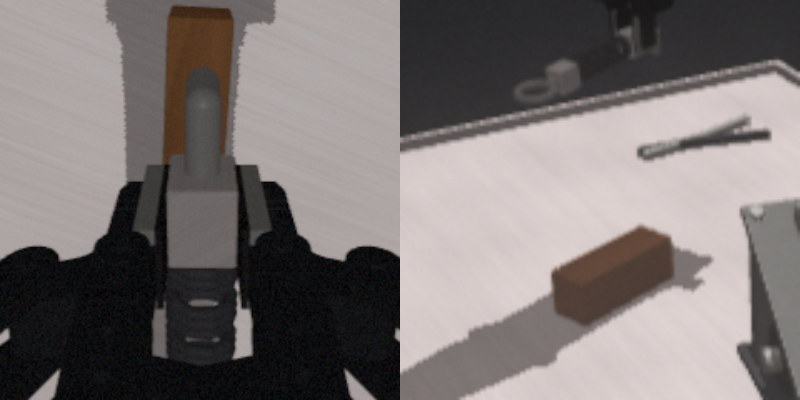

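The spring is gripped and lifted, with only a little droop. In the crops the pin is at (203,90) in the left panel, with no slip in yaw. Next is the pre-insert pose.

```bash
cat >> h.py <<'E'
o=np.array([.5874,.0262,.0972]);_a=np.radians(-103.07);nn=np.array([.5*np.cos(_a),.5*np.sin(_a),.8660254]);ex=np.array([-.8660254*np.cos(_a),-.8660254*np.sin(_a),.5]);ey=np.cross(nn,ex)
RP=np.stack([ex,ey,nn],1)
def pl(x,y,z): return o+RP@(np.array([x,y,z])/1000)
RT=np.stack([ex,-ey,-nn],1) # tool orientation along plate
def mv(pos,R,s=None):
    s=s or telemetry.sense();R0=Ro.from_euler('xyz',s['ee_rot'],degrees=True)
    dr=(Ro.from_matrix(R)*R0.inv()).as_rotvec(degrees=True)/6
    return ((pos-s['ee_pos'])/.025).round(3),dr.round(3)
def inplate(s=None):
    s=s or telemetry.sense();R=Ro.from_euler('xyz',s['ee_rot'],degrees=True).as_matrix()
    return (RP.T@(s['ee_pos']-o)*1000).round(1),Ro.from_matrix(RT.T@R).as_rotvec(degrees=True).round(2)
E
python3 - <<'E'
from h import *
print(pl(66.8,0,100),mv(pl(66.8,0,100),RT))
E
```

```text
[0.58917532 0.03384713 0.21720254] (array([  2.247, -12.601,  -2.353]), array([ 3.969, -3.304,  8.673]))
```

{"fn": "play_rows", "kwargs": {
  "steps": [
    {"x": 0.2, "y": -1.1, "z": 0.2, "ax": 0.35, "ay": -0.29, "az": 0.75, "claw": 1},
    {"x": 0.4, "y": -2.2, "z": 0.3, "ax": 0.7, "ay": -0.58, "az": 1.52, "claw": 1},
    {"x": 0.6, "y": -3.3, "z": 0.3, "ax": 1.05, "ay": -0.87, "az": 2.29, "claw": 1},
    {"x": 0.8, "y": -4.4, "z": 0.3, "ax": 1.4, "ay": -1.17, "az": 3.06, "claw": 1},
    {"x": 1.0, "y": -5.5, "z": 0.2, "ax": 1.75, "ay": -1.46, "az": 3.83, "claw": 1},
    {"x": 1.2, "y": -6.6, "z": 0, "ax": 2.1, "ay": -1.75, "az": 4.6, "claw": 1},
    {"x": 1.4, "y": -7.7, "z": -0.2, "ax": 2.45, "ay": -2.04, "az": 5.36, "claw": 1},
    {"x": 1.6, "y": -8.8, "z": -0.4, "ax": 2.8, "ay": -2.33, "az": 6.12, "claw": 1},
    {"x": 1.8, "y": -9.9, "z": -0.6, "ax": 3.15, "ay": -2.62, "az": 6.88, "claw": 1},
    {"x": 2.0, "y": -11, "z": -0.8, "ax": 3.5, "ay": -2.91, "az": 7.64, "claw": 1},
    {"x": 2.15, "y": -12, "z": -1.2, "ax": 3.8, "ay": -3.16, "az": 8.3, "claw": 1},
    {"x": 2.25, "y": -12.6, "z": -1.6, "ax": 3.97, "ay": -3.3, "az": 8.67, "claw": 1}
  ],
  "force": 60
}}

```text
time_s: 5.13
ee_pos: [0.5888, 0.0282, 0.2329]
ee_rot: [180.0, -29.9, 76.8]
force: [0.1, -1.2, -1.7]
grip_width: 0.0188
```

{"fn": "play_rows", "kwargs": {
  "steps": [
    {"x": 0, "y": 0, "z": 0, "ax": 0, "ay": 0, "az": 0, "claw": 1},
    {"x": 0, "y": 0, "z": 0, "ax": 0, "ay": 0, "az": 0, "claw": 1}
  ]
}}

```text
time_s: 5.3
ee_pos: [0.5882, 0.0321, 0.2328]
ee_rot: [-179.7, -29.8, 76.5]
force: [-0.5, 0.3, -1.0]
grip_width: 0.0187
```

```bash
python3 - <<'E'
from h import *
s=telemetry.sense();print(inplate(s),mv(pl(66.8,0,82),RT,s),s['q'])
snap('side','s4');snap('top','t4')
b=cv2.imread('pics/s4.png');c=cv2.imread('pics/t4.png')
cv2.imwrite('pics/c4.png',np.hstack([cv2.resize(b[100:260,240:400],(400,400)),np.clip(cv2.resize(c[150:250,250:350],(400,400))*1.7,0,255).astype(np.uint8)]))
E
```

```text
(array([ 72.9,   0.5, 114.5]), array([ 0.11, -0.16,  0.38])) (array([ 0.119,  0.422, -1.247]), array([ 0.015, -0.052,  0.045])) [  8.13058147  27.19743121   4.28813191 100.51791912 -38.26170455
  58.31083606  20.87395896]
```

View pics/c4.png

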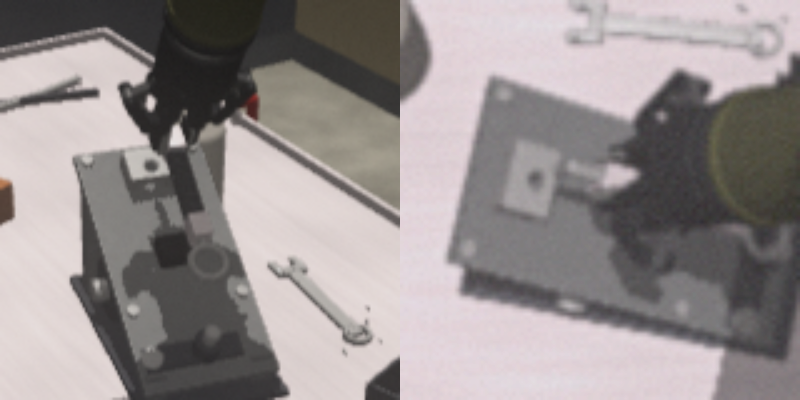

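The side and top crops show the tool aligned with the slope and the spring drooping parallel to the plate. The hole is still visible: (152,165) in the left panel, (535,180) in the right. I'll descend to just above the mouth.

{"fn": "play_rows", "kwargs": {
  "steps": [
    {"x": 0.05, "y": 0.2, "z": -0.4, "ax": 0, "ay": -0.05, "az": 0.05, "claw": 1},
    {"x": 0.12, "y": 0.5, "z": -1, "ax": 0.02, "ay": -0.05, "az": 0.05, "claw": 1},
    {"x": 0.16, "y": 0.62, "z": -1.6, "ax": 0.02, "ay": -0.05, "az": 0.05, "claw": 1},
    {"x": 0.16, "y": 0.62, "z": -1.6, "ax": 0.02, "ay": -0.05, "az": 0.05, "claw": 1},
    {"x": 0.16, "y": 0.62, "z": -1.6, "ax": 0.02, "ay": -0.05, "az": 0.05, "claw": 1}
  ]
}}

```text
time_s: 5.82
ee_pos: [0.5924, 0.0514, 0.1953]
ee_rot: [179.8, -30.1, 77.5]
force: [-0.2, 0.1, -2.0]
grip_width: 0.0187
```

```bash
python3 - <<'E'
from h import *
s=telemetry.sense();print(inplate(s),s['force'])
_,ds=snap('side','s5');_,dt=snap('top','t5');_,d=snap('wrist','w5')
b=cv2.imread('pics/s5.png');c=cv2.imread('pics/t5.png');w=cv2.imread('pics/w5.png')
cv2.imwrite('pics/c5.png',np.hstack([cv2.resize(b[140:190,275:325],(400,400),interpolation=2),np.clip(cv2.resize(c[170:220,260:310],(400,400),interpolation=2)*1.7,0,255).astype(np.uint8)]))
cv2.imwrite('pics/cw5.png',cv2.resize(w[150:350,220:420],(500,500)))
W,T=wcloud(d,s)
m=(T[...,0]>.02)&(T[...,0]<.1)&(T[...,2]<.036)&(abs(T[...,1])<.015);t=T[m];print('rod',t[:,0].max(),t[t[:,0]>.02][:,1].min(),t[:,1].max(),t[:,2].min())
Q=(W-o)@RP*1000
q=Q[(Q[...,2]>22)&(Q[...,2]<28)&(abs(Q[...,1])<40)&(Q[...,0]>60)&(Q[...,0]<140)];print('lug in plate frame',len(q),q.min(0),q.max(0),np.median(q[:,2]))
for n,dd in(('side',ds),('top',dt)):
    Q=(cloud(n,dd)-o)@RP*1000
    q=Q[(Q[...,2]>22)&(Q[...,2]<28)&(abs(Q[...,1])<40)&(Q[...,0]>75)&(Q[...,0]<140)];print(n,'lug',len(q),q.min(0),q.max(0),np.median(q[:,2]))
    q=Q[(Q[...,2]>33)&(Q[...,2]<62)&(abs(Q[...,1])<12)&(Q[...,0]>84)&(Q[...,0]<120)];print(n,'rod',len(q),q.min(0),q.max(0),q.mean(0)) if len(q) else 0
E
```

```text
(array([71.3,  0.8, 72.2]), array([ 0.05,  0.09, -0.46])) [-0.22455509  0.08926143 -2.00789695]
rod 0.07877035533441307 -0.004037666504062133 0.005999674717834823 -0.12150407215243055
lug in plate frame 4820 [ 81.40565648 -23.3874111   22.00883307] [118.23542341  26.83773666  25.9654053 ] 23.551506701100568
side lug 59 [80.09179503  5.65462854 22.08232916] [116.70779214  24.31332001  27.69392967] 25.127233182120516
top lug 146 [ 82.66525433 -23.64985282  22.07618742] [118.80306923  26.2407397   27.89186265] 24.689531370246765
top rod 18 [85.63038084 -4.74905517 41.04992608] [107.13462597   4.58285951  61.86363056] [101.39435848   0.70290719  54.40769283]
```

View pics/c5.png

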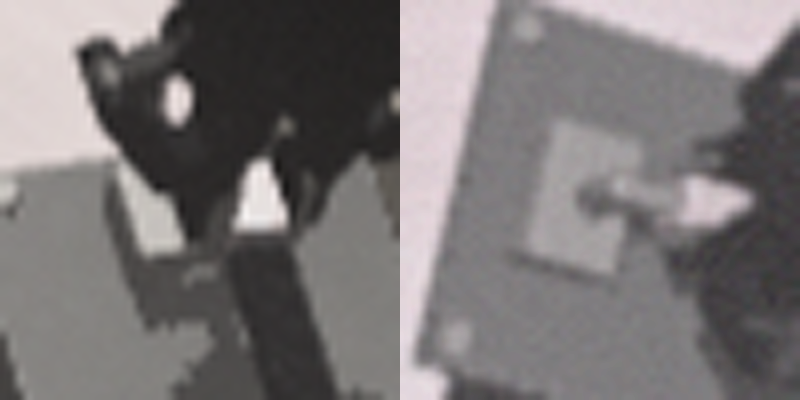

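View pics/cw5.png

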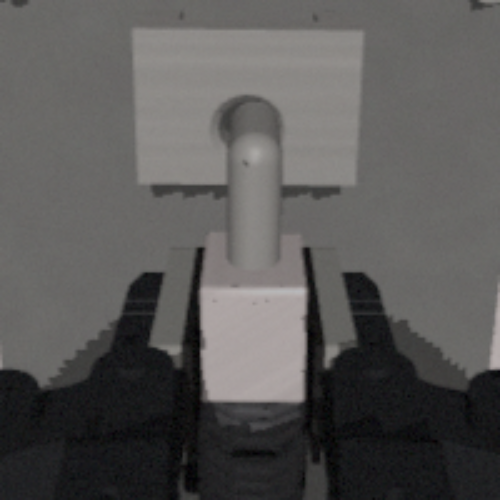

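The wrist crop shows the pin just short of and slightly right of the hole at (248,115). I'll measure pin against hole in the same camera.

```bash
cat >> h.py <<'E'
def pinhole(d,s,im=None):
    W,T=wcloud(d,s);Q=(W-o)@RP*1000
    m=(Q[...,2]>20)&(Q[...,2]<27)&(abs(Q[...,1])<40)&(Q[...,0]>60)&(Q[...,0]<140)&(T[...,0]>.005)
    t=T[m]*1000;p=lambda a:(np.percentile(a,.3)+np.percentile(a,99.7))/2
    rr=cv2.minAreaRect(t[:,:2].astype(np.float32));print('lug rect tool',rr,'z',np.median(t[:,2]))
    r=T[(T[...,2]>.0)&(T[...,2]<.02)&(T[...,0]>.016)&(T[...,0]<.045)&(abs(T[...,1])<.015)]*1000
    print('rod xmax',r[:,0].max(),'y',r[:,1].min(),r[:,1].max(),'ztop',np.percentile(r[:,2],5),len(r))
E
python3 - <<'E'
from h import *
z=np.load('pics/w5.npz');s=telemetry.sense();pinhole(z['d'],s)
z=np.load('pics/w5.npz');g=z['im'].mean(2);
p=eyes.camera_params('wrist');
# hole ellipse in image: dark part
v,u=np.mgrid[0:400,0:640];m=(g<g[195,290]*.75)&(u>300)&(u<340)&(v>182)&(v<212)
print(g[195,290],m.sum(),u[m].min() if m.any() else 0,u[m].max(),v[m].min(),v[m].max())
E
```

```text
lug rect tool ((28.43731689453125, -0.6133670806884766), (36.832603454589844, 50.219383239746094), 0.49021637439727783) z 48.68100016288611
rod xmax 35.189489479948925 y -4.080438255844955 5.999674717834822 ztop 7.999791705562512 975
136.33333333333334 370 307 332 188 211
```

{"fn": "play_rows", "kwargs": {
  "steps": [
    {"x": -0.06, "y": -0.11, "z": -0.07, "ax": 0, "ay": 0.02, "az": -0.03, "claw": 1},
    {"x": -0.11, "y": -0.22, "z": -0.14, "ax": 0, "ay": 0.02, "az": -0.03, "claw": 1},
    {"x": -0.11, "y": -0.22, "z": -0.14, "ax": 0, "ay": 0.02, "az": -0.03, "claw": 1},
    {"x": -0.11, "y": -0.22, "z": -0.14, "ax": 0, "ay": 0.02, "az": -0.03, "claw": 1}
  ]
}}

```text
time_s: 6.3
ee_pos: [0.5903, 0.0433, 0.1919]
ee_rot: [179.8, -30.0, 77.1]
force: [-0.5, -0.1, -1.7]
grip_width: 0.0188
```

```bash
python3 - <<'E'
from h import *
s=telemetry.sense();print(inplate(s),s['force'])
_,d=snap('wrist','w6');pinhole(d,s)
w=cv2.imread('pics/w6.png');cv2.imwrite('pics/cw6.png',cv2.resize(w[150:310,240:400],(480,480)))
E
```

```text
(array([62.3,  1. , 73.3]), array([-0.11,  0.04, -0.11])) [-0.52717136 -0.08101822 -1.73749182]
lug rect tool ((37.084312438964844, 0.6491489410400391), (36.40315246582031, 50.11592102050781), 0.0888325423002243) z 48.4247378931123
rod xmax 35.32812370634042 y -4.094225065534492 6.001299315956729 ztop 7.868580662501216 968
```

View pics/cw6.png

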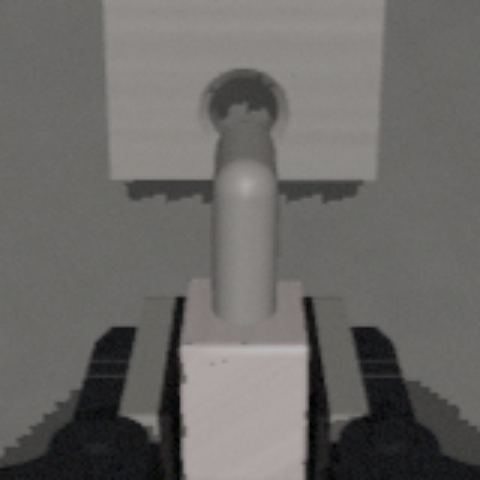

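{"fn": "play_rows", "kwargs": {
  "steps": [
    {"x": 0.03, "y": 0.1, "z": -0.05, "ax": 0, "ay": 0, "az": 0, "claw": 1},
    {"x": 0.04, "y": 0.18, "z": -0.2, "ax": 0, "ay": 0, "az": 0, "claw": 1},
    {"x": 0.055, "y": 0.24, "z": -0.3, "ax": 0, "ay": 0, "az": 0, "claw": 1},
    {"x": 0.055, "y": 0.24, "z": -0.3, "ax": 0, "ay": 0, "az": 0, "claw": 1},
    {"x": 0.055, "y": 0.24, "z": -0.3, "ax": 0, "ay": 0, "az": 0, "claw": 1}
  ]
}}

```text
time_s: 6.77
ee_pos: [0.5915, 0.0502, 0.1839]
ee_rot: [179.9, -30.1, 77.1]
force: [0.7, -0.5, -1.4]
grip_width: 0.0189
```

```bash
python3 - <<'E'
from h import *
s=telemetry.sense();print(inplate(s),s['force'])
_,d=snap('wrist','w7');pinhole(d,s)
w=cv2.imread('pics/w7.png');cv2.imwrite('pics/cw7.png',cv2.resize(w[150:310,240:400],(480,480)))
E
```

```text
(array([64.4,  1.4, 62.9]), array([-0.03,  0.05, -0.15])) [ 0.72855248 -0.49847229 -1.4152334 ]
lug rect tool ((34.808250427246094, 1.1533222198486328), (36.519466400146484, 50.298099517822266), 0.38356271386146545) z 38.02793700924741
rod xmax 35.12724281103387 y -4.071786852562493 5.976246036457586 ztop 7.934463877589431 972
```

View pics/cw7.png

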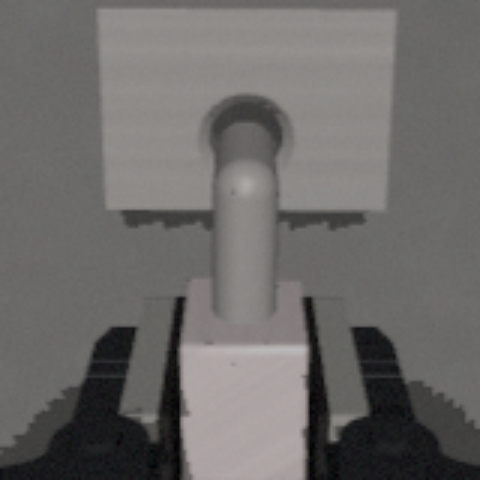

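{"fn": "play_rows", "kwargs": {
  "steps": [
    {"x": 0.01, "y": 0.05, "z": -0.1, "ax": 0, "ay": 0, "az": 0, "claw": 1},
    {"x": 0.022, "y": 0.1, "z": -0.2, "ax": 0, "ay": 0, "az": 0, "claw": 1},
    {"x": 0.034, "y": 0.15, "z": -0.29, "ax": 0, "ay": 0, "az": 0, "claw": 1},
    {"x": 0.034, "y": 0.15, "z": -0.29, "ax": 0, "ay": 0, "az": 0, "claw": 1}
  ]
}}

```text
time_s: 7.15
ee_pos: [0.5923, 0.054, 0.1765]
ee_rot: [179.9, -30.1, 77.1]
force: [-0.5, 0.1, -0.6]
grip_width: 0.0187
```

```bash
python3 - <<'E'
from h import *
s=telemetry.sense();print(inplate(s),s['force'])
_,d=snap('wrist','w8');pinhole(d,s)
w=cv2.imread('pics/w8.png');cv2.imwrite('pics/cw8.png',cv2.resize(w[150:310,240:400],(480,480)))
E
```

```text
(array([64.1,  1.5, 54.5]), array([-0.03,  0.06, -0.15])) [-0.54099657  0.08449698 -0.62861011]
lug rect tool ((35.19715881347656, 1.2715587615966797), (36.52473831176758, 50.14444351196289), 0.38588085770606995) z 29.606852799491822
rod xmax 35.37528481662449 y -4.080692666845595 5.966592895076532 ztop 7.873865196803137 972
```

View pics/cw8.png

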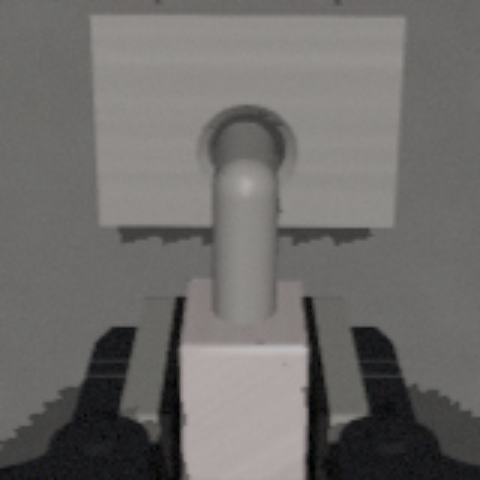

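The pin is about 7 mm into the hole with no side force. The rest is 12 mm.

{"fn": "play_rows", "kwargs": {
  "steps": [
    {"x": 0.015, "y": 0.06, "z": -0.1, "ax": 0, "ay": 0, "az": 0, "claw": 1},
    {"x": 0.03, "y": 0.12, "z": -0.2, "ax": 0, "ay": 0, "az": 0, "claw": 1},
    {"x": 0.043, "y": 0.18, "z": -0.3, "ax": 0, "ay": 0, "az": 0, "claw": 1},
    {"x": 0.052, "y": 0.23, "z": -0.4, "ax": 0, "ay": 0, "az": 0, "claw": 1},
    {"x": 0.052, "y": 0.23, "z": -0.41, "ax": 0, "ay": 0, "az": 0, "claw": 1},
    {"x": 0.052, "y": 0.23, "z": -0.41, "ax": 0, "ay": 0, "az": 0, "claw": 1}
  ]
}}

```text
time_s: 7.7
ee_pos: [0.5939, 0.0595, 0.1668]
ee_rot: [179.8, -30.1, 77.1]
force: [-0.2, 0.1, 0.2]
grip_width: 0.0187
```

```bash
python3 - <<'E'
from h import *
s=telemetry.sense();print(inplate(s),s['force'])
_,d=snap('wrist','w9');pinhole(d,s);snap('side','s9')
w=cv2.imread('pics/w9.png');b=cv2.imread('pics/s9.png');cv2.imwrite('pics/cw9.png',np.hstack([cv2.resize(w[150:310,240:400],(400,400)),cv2.resize(b[130:270,260:400],(400,400))]))
E
```

```text
(array([64.1,  1.2, 43.4]), array([-0.08,  0.06, -0.16])) [-0.20547946  0.09444394  0.2190526 ]
lug rect tool ((31.21141815185547, 0.8935356140136719), (44.51139831542969, 50.301307678222656), 0.4987941086292267) z 18.451503217732117
rod xmax 44.99930129189315 y -14.993256115418005 14.987507952235605 ztop 8.600311407930771 3638
```

View pics/cw9.png

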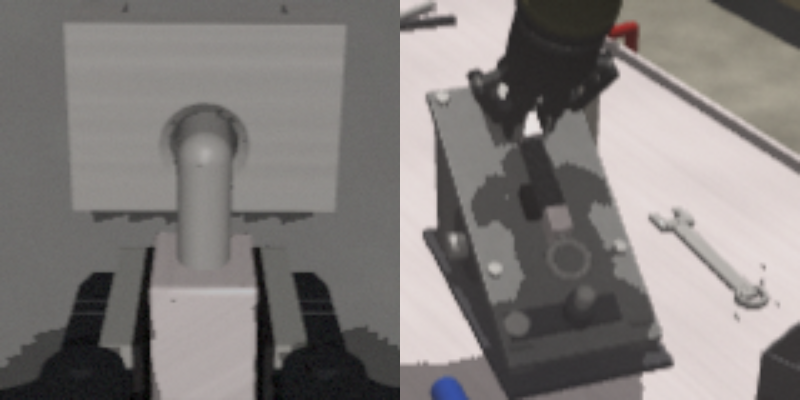

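{"fn": "play_rows", "kwargs": {
  "steps": [
    {"x": 0.005, "y": 0.02, "z": -0.04, "ax": 0, "ay": 0, "az": 0, "claw": 1},
    {"x": 0.005, "y": 0.02, "z": -0.04, "ax": 0, "ay": 0, "az": 0, "claw": 1},
    {"x": 0.005, "y": 0.02, "z": -0.04, "ax": 0, "ay": 0, "az": 0, "claw": 0.55},
    {"x": 0.005, "y": 0.02, "z": -0.04, "ax": 0, "ay": 0, "az": 0, "claw": 0.55},
    {"x": 0.005, "y": 0.02, "z": -0.04, "ax": 0, "ay": 0, "az": 0, "claw": 0.55}
  ]
}}

```text
time_s: 8.22
ee_pos: [0.594, 0.06, 0.1657]
ee_rot: [179.8, -30.1, 77.1]
force: [0.3, -0.4, 0.7]
grip_width: 0.0381
```

```bash
python3 - <<'E'
from h import *
s=telemetry.sense();print(inplate(s),s['force'],s['grip_width'])
_,d=snap('wrist','w10');pinhole(d,s);snap('side','s10')
w=cv2.imread('pics/w10.png');b=cv2.imread('pics/s10.png');cv2.imwrite('pics/cw10.png',np.hstack([cv2.resize(w[150:350,220:420],(400,400)),cv2.resize(b[130:270,260:400],(400,400))]))
E
```

```text
(array([64. ,  1.2, 42.2]), array([-0.08,  0.05, -0.15])) [ 0.32865226 -0.41086732  0.73468744] 0.038060104228830924
lug rect tool ((29.378873825073242, 1.095083236694336), (48.37895584106445, 51.624576568603516), 0.445470929145813) z 17.239755461439938
rod xmax 44.99159578628072 y -14.989289299566327 14.991749815514895 ztop 7.342517400050576 3734
```

View pics/cw10.png

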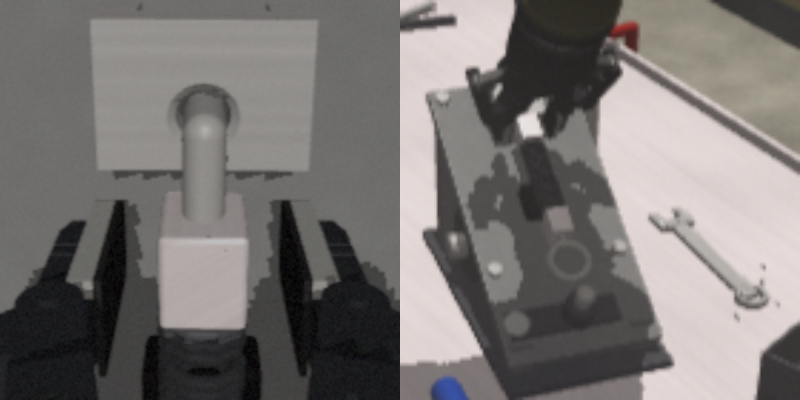

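The pin stays down with the jaws open, and the coil lies on the pad. I'll back out along the normal and go over the eye plug.

{"fn": "play_rows", "kwargs": {
  "steps": [
    {"x": -0.09, "y": -0.39, "z": 0.69, "ax": 0, "ay": 0, "az": 0, "claw": 0.55},
    {"x": -0.18, "y": -0.78, "z": 1.38, "ax": 0, "ay": 0, "az": 0, "claw": 0.4},
    {"x": -0.27, "y": -1.17, "z": 2.08, "ax": 0, "ay": 0, "az": 0, "claw": 0.4},
    {"x": -0.46, "y": -1.98, "z": 1.6, "ax": 0, "ay": 0, "az": 0, "claw": 0.4},
    {"x": -0.64, "y": -2.79, "z": 1.12, "ax": 0, "ay": 0, "az": 0, "claw": 0.4},
    {"x": -0.83, "y": -3.6, "z": 0.64, "ax": 0, "ay": 0, "az": 0, "claw": 0.4},
    {"x": -1.02, "y": -4.41, "z": 0.16, "ax": 0, "ay": 0, "az": 0, "claw": 0.4},
    {"x": -1.02, "y": -4.41, "z": 0.16, "ax": 0, "ay": 0, "az": 0, "claw": 0.4},
    {"x": -1.02, "y": -4.41, "z": 0.16, "ax": 0, "ay": 0, "az": 0, "claw": 0.4},
    {"x": -1.02, "y": -4.41, "z": 0.16, "ax": 0, "ay": 0, "az": 0, "claw": 0.4}
  ]
}}

```text
time_s: 9.15
ee_pos: [0.5687, -0.0496, 0.17]
ee_rot: [179.8, -30.1, 77.1]
force: [0.3, 0.1, -0.3]
grip_width: 0.0509
```

```bash
python3 - <<'E'
from h import *
s=telemetry.sense();print(inplate(s),s['force'],s['grip_width'])
_,d=snap('wrist','w11');snap('side','s11');snap('top','t11')
b=cv2.imread('pics/s11.png');c=cv2.imread('pics/t11.png');cv2.imwrite('pics/c11.png',np.hstack([cv2.resize(b[140:260,260:380],(400,400)),np.clip(1.7*cv2.resize(c[160:250,260:350],(400,400)),0,255).astype(np.uint8)]))
E
```

```text
(array([-31.3,   1.1, 102.1]), array([-0.06,  0.1 , -0.17])) [ 0.32049123  0.06063163 -0.26269727] 0.0509318395649699
```

View pics/w11.png

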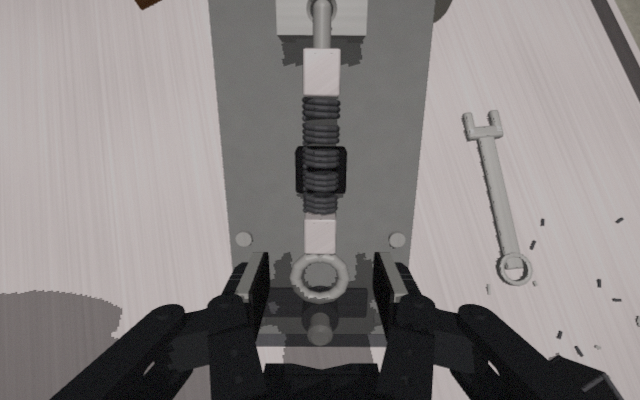

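View pics/c11.png

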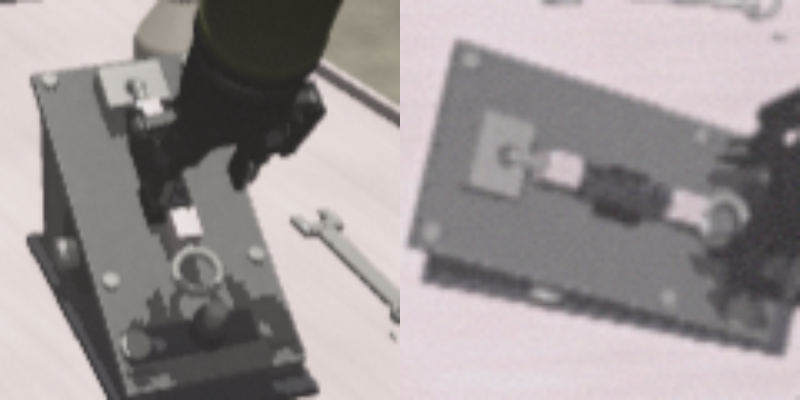

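The wrist view shows the spring in line: hook plug (321,72), coil on its pad (321,168), eye plug (320,236), ring (320,277), post head (320,328).

```bash
python3 - <<'E'
from h import *
s=telemetry.sense();z=np.load('pics/w11.npz');W,T=wcloud(z['d'],s);Q=(W-o)@RP*1000;im=z['im'].astype(int)
def rep(nm,r,zlo,zhi):
    q=Q[r];t=T[r]*1000;m=(q[...,2]>zlo)&(q[...,2]<zhi);q=q[m];t=t[m]
    rr=cv2.minAreaRect(q[:,:2].astype(np.float32));print(nm,len(q),'rect plate',np.round(rr[0],1),np.round(rr[1],1),round(rr[2],1),'z med',np.median(q[:,2]).round(1),'tool ctr',(( t.min(0)+t.max(0))/2).round(1))
rep('eye',(slice(215,258),slice(298,342)),36,60)
rep('hook',(slice(45,100),slice(296,346)),36,60)
rep('ring',(slice(252,306),slice(286,354)),26,42)
rep('post',(slice(308,345),slice(300,342)),36,60)
rep('lug',(slice(0,38),slice(270,372)),20,27)
q=Q[60:220,230:290];print('plate z',np.median(q[...,2]))
E
```

```text
eye 1169 rect plate [-34.5   0.9] [19.6 25. ] 89.3 z med 40.7 tool ctr [-4.1  0.  62.9]
hook 1788 rect plate [60.5  0.5] [20.1 25. ] 90.0 z med 41.6 tool ctr [91.   1.  62.1]
ring 1647 rect plate [-67.    1.2] [44.  44.9] 45.9 z med 31.9 tool ctr [-39.1  -0.7  68.2]
post 469 rect plate [-107.4    1. ] [16.5 17.1] 6.2 z med 43.2 tool ctr [-77.2  -0.4  61.3]
lug 2648 rect plate [90.9  0.7] [18.4 50.1] 0.1 z med 25.0 tool ctr [121.3   0.8  78.8]
plate z 0.004148250530216743
```

{"fn": "play_rows", "kwargs": {
  "steps": [
    {"x": 0.04, "y": 0.16, "z": -0.5, "ax": 0, "ay": 0, "az": 0, "claw": 0.4},
    {"x": 0.1, "y": 0.42, "z": -1, "ax": 0, "ay": 0, "az": 0, "claw": 0.45},
    {"x": 0.16, "y": 0.7, "z": -1.5, "ax": 0, "ay": 0, "az": 0, "claw": 0.5},
    {"x": 0.22, "y": 0.95, "z": -1.98, "ax": 0, "ay": 0, "az": 0, "claw": 0.5},
    {"x": 0.24, "y": 1.03, "z": -2.14, "ax": 0, "ay": 0, "az": 0, "claw": 0.5},
    {"x": 0.24, "y": 1.03, "z": -2.14, "ax": 0, "ay": 0, "az": 0, "claw": 0.5},
    {"x": 0.24, "y": 1.03, "z": -2.14, "ax": 0, "ay": 0, "az": 0, "claw": 0.5}
  ],
  "force": 80
}}

```text
time_s: 9.88
ee_pos: [0.5747, -0.0244, 0.1167]
ee_rot: [179.8, -30.1, 77.2]
force: [-0.1, 1.2, -0.1]
grip_width: 0.0427
```

```bash
python3 - <<'E'
from h import *
s=telemetry.sense();print(inplate(s),s['force'],s['grip_width'])
_,d=snap('wrist','w12');W,T=wcloud(d,s)
w=cv2.imread('pics/w12.png');cv2.imwrite('pics/cw12.png',w[100:400,170:470])
E
```

```text
(array([-35.4,   0.9,  43. ]), array([-0.09,  0.05, -0.2 ])) [-0.06136582  1.18670386 -0.13169626] 0.042666438036922986
```

View pics/cw12.png

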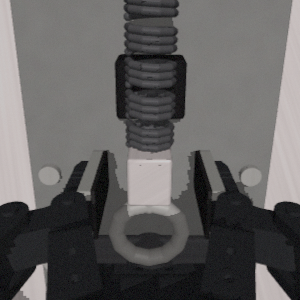

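The jaws straddle the eye plug at (150,180). I'll close.

{"fn": "play_rows", "kwargs": {
  "steps": [
    {"x": 0.01, "y": 0.04, "z": -0.07, "ax": 0, "ay": 0, "az": 0, "claw": 0.5},
    {"x": 0.01, "y": 0.04, "z": -0.07, "ax": 0, "ay": 0, "az": 0, "claw": 1},
    {"x": 0.01, "y": 0.04, "z": -0.07, "ax": 0, "ay": 0, "az": 0, "claw": 1},
    {"x": 0.01, "y": 0.04, "z": -0.07, "ax": 0, "ay": 0, "az": 0, "claw": 1},
    {"x": 0.01, "y": 0.04, "z": -0.07, "ax": 0, "ay": 0, "az": 0, "claw": 1},
    {"x": 0.01, "y": 0.04, "z": -0.07, "ax": 0, "ay": 0, "az": 0, "claw": 1}
  ],
  "force": 80
}}

```text
time_s: 10.43
ee_pos: [0.5749, -0.024, 0.115]
ee_rot: [179.8, -30.0, 77.1]
force: [-0.3, -2.2, 3.9]
grip_width: 0.0185
```

```bash
python3 - <<'E'
from h import *
s=telemetry.sense();print(inplate(s),s['force'],s['grip_width'])
_,d=snap('wrist','w13');W,T=wcloud(d,s);t=T[(T[...,0]<-.012)&(T[...,0]>-.07)&(abs(T[...,1])<.03)&(T[...,2]<.03)&(T[...,2]>.0)]*1000
print(len(t),t.min(0),t.max(0))
w=cv2.imread('pics/w13.png');cv2.imwrite('pics/cw13.png',w[100:400,170:470])
# path: pivot at pin (hole at plate 95.7, z25); desired ring lift
piv=np.array([95.7,30.])
E
```

```text
(array([-35.9,   0.8,  41.2]), array([-0.13,  0.05, -0.15])) [-0.29433105 -2.18214432  3.85495615] 0.01845219442968669
1628 [-69.80138739 -13.82956067   6.84264839] [-15.38373449  15.48916089  29.89080484]
```

View pics/cw13.png

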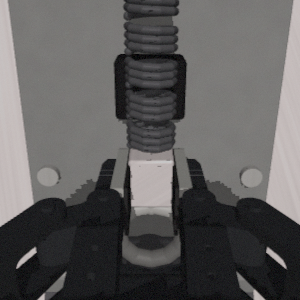

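```bash
python3 - <<'E'
from h import *
piv=np.array([95,0.8,27.]);p0=np.array([-35.9,.8,41.2])
def tgt(th,s):
    R=Ro.from_rotvec([0,th,0],degrees=True);p=piv+R.apply(p0-piv+np.array([-s,0,0]))
    d=RP@(p-p0)/25;rv=RP@np.array([0,th,0])/6
    print(th,s,'xyz',d.round(3),'rot',rv.round(3),(p).round(1), 'ring', (piv+R.apply(np.array([-70.5-s,.8,29.])-piv)).round(1))
for th,s in((1.5,5),(3,10),(4.5,15),(6,20),(7.5,25),(7.5,32),(7.5,39),(5,38.5),(3,38),(1.5,38),(0,38)): tgt(th,s)
E
```

```text
1.5 5 xyz [-0.052 -0.224  0.031] rot [-0.244  0.057  0.   ] [-40.5   0.8  44.8] ring [-75.4   0.8  33.5]
3 10 xyz [-0.104 -0.449  0.073] rot [-0.487  0.113  0.   ] [-45.    0.8  48.6] ring [-80.2   0.8  38.2]
4.5 15 xyz [-0.157 -0.676  0.126] rot [-0.731  0.17   0.   ] [-49.3   0.8  52.6] ring [-84.8   0.8  43.2]
6 20 xyz [-0.21  -0.903  0.19 ] rot [-0.974  0.226  0.   ] [-53.6   0.8  56.9] ring [-89.3   0.8  48.4]
7.5 25 xyz [-0.262 -1.13   0.264] rot [-1.218  0.283  0.   ] [-57.7   0.8  61.4] ring [-93.6   0.8  53.8]
7.5 32 xyz [-0.321 -1.382  0.157] rot [-1.218  0.283  0.   ] [-64.7   0.8  62.3] ring [-100.5    0.8   54.8]
7.5 39 xyz [-0.379 -1.634  0.05 ] rot [-1.218  0.283  0.   ] [-71.6   0.8  63.3] ring [-107.5    0.8   55.7]
5 38.5 xyz [-0.353 -1.522 -0.223] rot [-0.812  0.188  0.   ] [-72.5   0.8  55.9] ring [-108.     0.8   46.8]
3 38 xyz [-0.33  -1.421 -0.435] rot [-0.487  0.113  0.   ] [-72.9   0.8  50. ] ring [-108.1    0.8   39.6]
1.5 38 xyz [-0.314 -1.354 -0.598] rot [-0.244  0.057  0.   ] [-73.5   0.8  45.6] ring [-108.4    0.8   34.3]
0 38 xyz [-0.298 -1.282 -0.76 ] rot [0. 0. 0.] [-73.9   0.8  41.2] ring [-108.5    0.8   29. ]
```

```bash
python3 - <<'E'
from h import *
piv=np.array([95,0.8,27.]);p0=np.array([-35.9,.8,41.2])
for th,s in((2,0),(4,1),(6,2),(7.5,3),(7.5,10),(7.5,17)):
    R=Ro.from_rotvec([0,th,0],degrees=True);p=piv+R.apply(p0-piv+np.array([-s,0,0]))
    print(th,s,(RP@(p-p0)/25).round(3),(RP@np.array([0,th,0])/6).round(3),(piv+R.apply(np.array([-70.5-s,.8,29.])-piv)).round(1))
E
```

```text
2 0 [-0.016 -0.069  0.169] [-0.325  0.075  0.   ] [-70.3   0.8  34.8]
4 1 [-0.039 -0.168  0.324] [-0.649  0.151  0.   ] [-71.    0.8  40.6]
6 2 [-0.061 -0.262  0.483] [-0.974  0.226  0.   ] [-71.4   0.8  46.5]
7.5 3 [-0.079 -0.338  0.601] [-1.218  0.283  0.   ] [-71.8   0.8  51. ]
7.5 10 [-0.137 -0.59   0.494] [-1.218  0.283  0.   ] [-78.7   0.8  51.9]
7.5 17 [-0.196 -0.842  0.387] [-1.218  0.283  0.   ] [-85.7   0.8  52.8]
```

{"fn": "play_rows", "kwargs": {
  "steps": [
    {"x": -0.016, "y": -0.07, "z": 0.17, "ax": -0.325, "ay": 0.075, "az": 0, "claw": 1},
    {"x": -0.04, "y": -0.17, "z": 0.325, "ax": -0.65, "ay": 0.15, "az": 0, "claw": 1},
    {"x": -0.06, "y": -0.26, "z": 0.485, "ax": -0.975, "ay": 0.225, "az": 0, "claw": 1},
    {"x": -0.08, "y": -0.34, "z": 0.6, "ax": -1.22, "ay": 0.28, "az": 0, "claw": 1},
    {"x": -0.08, "y": -0.34, "z": 0.6, "ax": -1.22, "ay": 0.28, "az": 0, "claw": 1},
    {"x": -0.137, "y": -0.59, "z": 0.495, "ax": -1.22, "ay": 0.28, "az": 0, "claw": 1},
    {"x": -0.196, "y": -0.84, "z": 0.387, "ax": -1.22, "ay": 0.28, "az": 0, "claw": 1},
    {"x": -0.262, "y": -1.13, "z": 0.265, "ax": -1.22, "ay": 0.28, "az": 0, "claw": 1},
    {"x": -0.262, "y": -1.13, "z": 0.265, "ax": -1.22, "ay": 0.28, "az": 0, "claw": 1},
    {"x": -0.262, "y": -1.13, "z": 0.265, "ax": -1.22, "ay": 0.28, "az": 0, "claw": 1}
  ],
  "force": 80
}}

```text
time_s: 11.32
ee_pos: [0.5678, -0.0506, 0.1205]
ee_rot: [180.0, -22.7, 77.1]
force: [3.2, 8.3, 0.6]
grip_width: 0.0186
```

```bash
python3 - <<'E'
from h import *
s=telemetry.sense();print(inplate(s),s['force'],RP.T@s['force'],s['grip_width'])
_,d=snap('wrist','w14');snap('side','s14')
w=cv2.imread('pics/w14.png');b=cv2.imread('pics/s14.png');cv2.imwrite('pics/c14.png',np.hstack([w[0:400,120:520],cv2.resize(b[140:260,260:380],(400,400))]))
E
```

```text
(array([-57. ,   1.8,  59.9]), array([ 0.03, -7.26, -0.12])) [3.15808192 8.25742839 0.64073351] [ 7.90474736 -1.20892462 -3.82395271] 0.018630728205139082
```

View pics/c14.png

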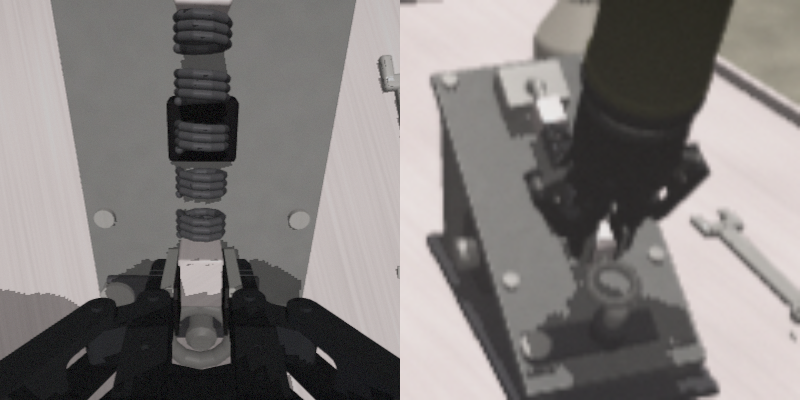

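The spring stretches at 8 N as expected and the pin holds. I'll stretch on until the ring is over the head.

{"fn": "play_rows", "kwargs": {
  "steps": [
    {"x": -0.03, "y": -0.15, "z": 0.02, "ax": 0, "ay": 0, "az": 0, "claw": 1},
    {"x": -0.06, "y": -0.35, "z": -0.1, "ax": 0, "ay": 0, "az": 0, "claw": 1},
    {"x": -0.1, "y": -0.555, "z": -0.19, "ax": 0, "ay": 0, "az": 0, "claw": 1},
    {"x": -0.1, "y": -0.555, "z": -0.19, "ax": 0, "ay": 0, "az": 0, "claw": 1},
    {"x": -0.1, "y": -0.555, "z": -0.19, "ax": 0, "ay": 0, "az": 0, "claw": 1}
  ],
  "force": 80
}}

```text
time_s: 11.83
ee_pos: [0.5653, -0.0629, 0.116]
ee_rot: [-180.0, -22.9, 77.2]
force: [3.0, 11.7, 1.2]
grip_width: 0.0184
```

```bash
python3 - <<'E'
from h import *
s=telemetry.sense();print(inplate(s),s['force'],RP.T@s['force'],s['grip_width'])
_,d=snap('wrist','w15');_,ds=snap('side','s15')
w=cv2.imread('pics/w15.png');b=cv2.imread('pics/s15.png');cv2.imwrite('pics/c15.png',np.hstack([cv2.resize(w[220:370,245:395],(400,400)),cv2.resize(b[190:270,280:360],(400,400))]))
W,T=wcloud(d,s);Q=(W-o)@RP*1000
for a,c in((41,46.5),(49,62)):
    m=(Q[...,2]>a)&(Q[...,2]<c)&(Q[...,0]<-84)&(Q[...,0]>-140)&(abs(Q[...,1])<25);q=Q[m]
    print(a,len(q),q.min(0),q.max(0)) if len(q) else 0
E
```

```text
(array([-70. ,   1.4,  62.2]), array([ 0.11, -7.14, -0.2 ])) [ 3.04525254 11.73977161  1.20382671] [11.10186895 -0.31151652 -5.01960771] 0.018399781806951315
41 350 [-116.18515705   -6.95582853   41.08109712] [-104.11636964    9.11993633   45.26662205]
49 1564 [-125.50612643  -14.21468949   53.29076729] [-86.94130579  15.03711261  61.71374696]
```

View pics/c15.png

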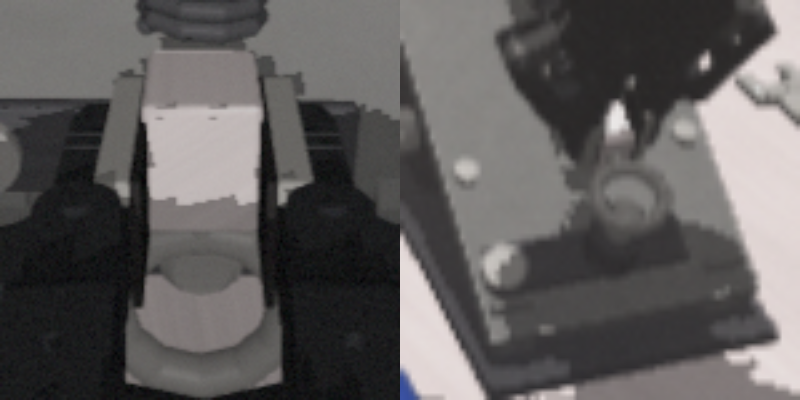

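Ring centre measures about -104.7 and post head about -107.2 in the plate's x. I'll shift 2.8 mm further down-slope, then swing down.

{"fn": "play_rows", "kwargs": {
  "steps": [
    {"x": -0.04, "y": -0.09, "z": -0.056, "ax": 0, "ay": 0, "az": 0, "claw": 1},
    {"x": -0.04, "y": -0.09, "z": -0.056, "ax": 0, "ay": 0, "az": 0, "claw": 1},
    {"x": -0.025, "y": -0.02, "z": -0.22, "ax": 0.28, "ay": -0.065, "az": 0, "claw": 1},
    {"x": -0.01, "y": 0.05, "z": -0.38, "ax": 0.55, "ay": -0.13, "az": 0, "claw": 1},
    {"x": -0.01, "y": 0.05, "z": -0.38, "ax": 0.55, "ay": -0.13, "az": 0, "claw": 1},
    {"x": -0.01, "y": 0.05, "z": -0.38, "ax": 0.55, "ay": -0.13, "az": 0, "claw": 1}
  ],
  "force": 80
}}

```text
time_s: 12.43
ee_pos: [0.5651, -0.0616, 0.1065]
ee_rot: [180.0, -26.3, 77.1]
force: [3.4, 11.5, 3.2]
grip_width: 0.0181
```

```bash
python3 - <<'E'
from h import *
s=telemetry.sense();print(inplate(s),s['force'],RP.T@s['force'],s['grip_width'])
_,d=snap('wrist','w16');_,ds=snap('side','s16')
w=cv2.imread('pics/w16.png');b=cv2.imread('pics/s16.png');cv2.imwrite('pics/c16.png',np.hstack([cv2.resize(w[220:370,245:395],(400,400)),cv2.resize(b[190:270,280:360],(400,400))]))
W,T=wcloud(d,s);Q=(W-o)@RP*1000
m=(Q[...,2]>30)&(Q[...,0]<-84)&(Q[...,0]>-140)&(abs(Q[...,1])<25);q=Q[m];print(len(q),q.min(0),q.max(0))
E
```

```text
(array([-73.7,   1.9,  53.3]), array([ 0.09, -3.71, -0.18])) [ 3.43042798 11.48573832  3.20366987] [11.96292478 -0.74416121 -3.20751855] 0.01810345200778056
2401 [-128.31631092  -13.49740636   37.93442191] [-84.00567134  15.57264212  70.65551164]
```

View pics/c16.png

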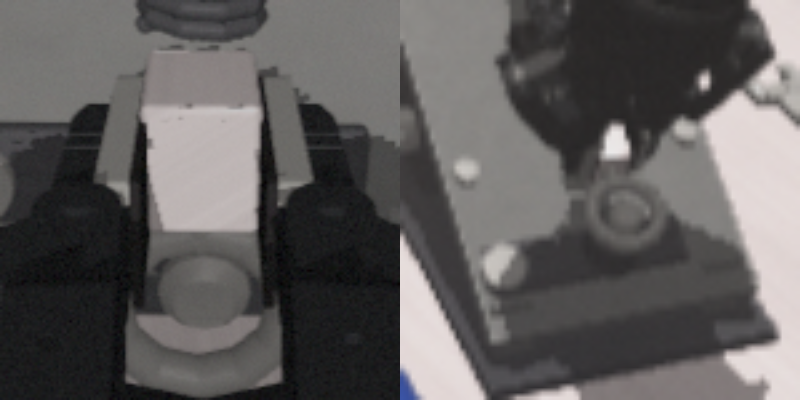

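```bash
python3 - <<'E'
from h import *
s=telemetry.sense();z=np.load('pics/w16.npz');W,T=wcloud(z['d'],s);Q=(W-o)@RP*1000
k=150/400
for row in range(232,392,6):
    v=int(220+row*k);u=int(245+205*k);print(row,Q[v,u].round(1),(T[v,u]*1000).round(1),z['im'][v,u].mean().round())
E
```

```text
232 [-90.7   0.7  45.8] [-16.8   1.    8.8] 103.0
238 [-91.1   0.7  46.6] [-17.3   1.    7.9] 95.0
244 [-92.6   0.7  46.4] [-18.7   1.    8.3] 93.0
250 [-93.8   0.7  46.4] [-19.9   1.    8.4] 91.0
256 [-100.2    0.7   41.2] [-26.   1.  14.] 97.0
262 [-101.     0.7   41.7] [-26.9   1.   13.5] 108.0
268 [-101.1    0.7   43. ] [-27.    1.   12.2] 109.0
274 [-102.8    0.7   42.5] [-28.7   1.   12.8] 111.0
280 [-102.5    0.7   45. ] [-28.5   1.   10.3] 102.0
286 [-105.     0.7   43.6] [-31.    1.   11.9] 91.0
292 [-105.5    0.7   44.4] [-31.5   1.   11.1] 91.0
298 [-107.1    0.7   44.1] [-33.1   1.   11.5] 94.0
304 [-108.9    0.6   44.3] [-34.9   1.   11.4] 91.0
310 [-111.     0.6   43.4] [-37.    1.   12.4] 95.0
316 [-112.2    0.6   43.6] [-38.2   1.   12.3] 95.0
322 [-113.3    0.6   43.8] [-39.3   1.   12.1] 98.0
328 [-114.8    0.6   44.4] [-40.8   1.   11.7] 112.0
334 [-172.6    0.4  -10.3] [-94.9   1.1  70. ] 124.0
340 [-174.9    0.4  -10.6] [-97.2   1.1  70.5] 126.0
346 [-175.1    0.4   -9. ] [-97.6   1.1  68.9] 126.0
352 [-122.8    0.6   42.6] [-48.7   1.1  14. ] 90.0
358 [-122.6    0.6   44.1] [-48.6   1.1  12.5] 77.0
364 [-122.1    0.6   45.9] [-48.1   1.1  10.7] 84.0
370 [-122.4    0.6   46.8] [-48.5   1.1   9.8] 94.0
376 [-123.4    0.6   47.8] [-49.6   1.1   8.8] 99.0
382 [-124.     0.6   48.4] [-50.3   1.1   8.3] 102.0
388 [-125.     0.6   48.8] [-51.3   1.1   8. ] 99.0
```

The head is inside the ring with the two centres within about 1 mm. I'll finish the descent.

{"fn": "play_rows", "kwargs": {
  "steps": [
    {"x": 0.015, "y": 0.06, "z": -0.13, "ax": 0.2, "ay": -0.047, "az": 0, "claw": 1},
    {"x": 0.03, "y": 0.125, "z": -0.26, "ax": 0.4, "ay": -0.094, "az": 0, "claw": 1},
    {"x": 0.043, "y": 0.187, "z": -0.39, "ax": 0.6, "ay": -0.14, "az": 0, "claw": 1},
    {"x": 0.043, "y": 0.187, "z": -0.39, "ax": 0.6, "ay": -0.14, "az": 0, "claw": 1},
    {"x": 0.043, "y": 0.187, "z": -0.39, "ax": 0.6, "ay": -0.14, "az": 0, "claw": 1}
  ],
  "force": 80
}}

```text
time_s: 12.95
ee_pos: [0.5662, -0.057, 0.0971]
ee_rot: [180.0, -30.0, 77.1]
force: [3.7, 11.3, 2.7]
grip_width: 0.0185
```

```bash
python3 - <<'E'
from h import *
s=telemetry.sense();print(inplate(s),s['force'],RP.T@s['force'],s['grip_width'])
_,d=snap('wrist','w17');_,ds=snap('side','s17')
w=cv2.imread('pics/w17.png');b=cv2.imread('pics/s17.png');cv2.imwrite('pics/c17.png',np.hstack([cv2.resize(w[220:370,245:395],(400,400)),cv2.resize(b[190:270,280:360],(400,400))]))
W,T=wcloud(d,s);Q=(W-o)@RP*1000
k=150/400
for row in range(232,392,8):
    v=int(220+row*k);u=int(245+205*k);print(row,Q[v,u].round(1),(T[v,u]*1000).round(1))
E
```

```text
(array([-74.4,   1.8,  42.8]), array([ 0.06, -0.01, -0.18])) [ 3.67634485 11.29158731  2.72382325] [11.60737887 -1.02761305 -3.55632319] 0.018460637152377217
232 [-90.8   0.7  34.6] [-16.4   1.    8.3]
240 [-92.2   0.7  35. ] [-17.8   1.    7.9]
248 [-93.5   0.7  35.4] [-19.2   1.    7.4]
256 [-102.8    0.7   25.6] [-28.5   1.   17.2]
264 [-102.7    0.7   28.2] [-28.3   1.   14.6]
272 [-102.7    0.7   30.4] [-28.4   1.   12.4]
280 [-101.7    0.7   33.9] [-27.3   1.    8.9]
288 [-102.7    0.7   34.9] [-28.3   1.    8. ]
296 [-100.1    0.7   40.1] [-25.8   1.    2.7]
304 [-100.3    0.7   41.9] [-26.   1.   1.]
312 [-101.9    0.7   41.9] [-27.6   1.    0.9]
320 [-102.5    0.7   43.2] [-28.2   1.   -0.4]
328 [-104.     0.7   43.5] [-29.7   1.   -0.6]
336 [-105.3    0.7   43.9] [-31.    1.   -1.1]
344 [-106.9    0.7   44.1] [-32.6   1.   -1.2]
352 [-108.2    0.7   44.6] [-33.8   1.   -1.8]
360 [-110.2    0.7   44.3] [-35.9   1.   -1.5]
368 [-113.1    0.6   43.1] [-38.8   1.   -0.3]
376 [-114.1    0.6   44. ] [-39.7   1.   -1.1]
384 [-125.9    0.6   34. ] [-51.5   1.1   8.8]
```

View pics/c17.png

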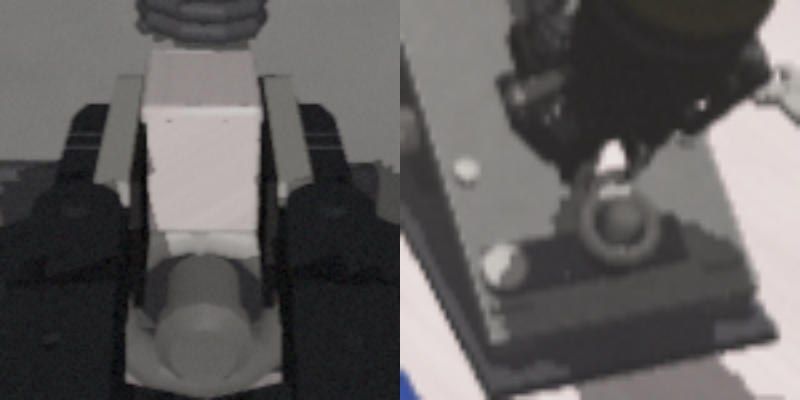

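The ring is down around the post, with the head standing through it. I'll ease up-slope so the ring bears on the post, then open.

{"fn": "play_rows", "kwargs": {
  "steps": [
    {"x": 0.007, "y": 0.03, "z": -0.05, "ax": 0, "ay": 0, "az": 0, "claw": 1},
    {"x": 0.025, "y": 0.11, "z": 0, "ax": 0, "ay": 0, "az": 0, "claw": 1},
    {"x": 0.046, "y": 0.2, "z": 0.048, "ax": 0, "ay": 0, "az": 0, "claw": 1},
    {"x": 0.046, "y": 0.2, "z": 0.048, "ax": 0, "ay": 0, "az": 0, "claw": 1},
    {"x": 0.046, "y": 0.2, "z": 0.048, "ax": 0, "ay": 0, "az": 0, "claw": 0.5},
    {"x": 0.046, "y": 0.2, "z": 0.048, "ax": 0, "ay": 0, "az": 0, "claw": 0.5},
    {"x": 0.046, "y": 0.2, "z": 0.048, "ax": 0, "ay": 0, "az": 0, "claw": 0.5}
  ]
}}

```text
time_s: 13.63
ee_pos: [0.5671, -0.0564, 0.0976]
ee_rot: [179.8, -29.6, 77.0]
force: [-0.3, -0.6, -0.0]
grip_width: 0.0426
```

```bash
python3 - <<'E'
from h import *
s=telemetry.sense();print(inplate(s),RP.T@s['force'],s['grip_width'])
E
```

```text
(array([-73.4,   1.1,  42.9]), array([-0.13, -0.43, -0.06])) [-0.55264342  0.20689605  0.29981196] 0.04264445051634117
```

{"fn": "play_rows", "kwargs": {
  "steps": [
    {"x": -0.08, "y": -0.36, "z": 0.63, "ax": 0, "ay": 0, "az": 0, "claw": 0.4},
    {"x": -0.17, "y": -0.71, "z": 1.27, "ax": 0, "ay": 0, "az": 0, "claw": 0.4},
    {"x": -0.25, "y": -1.07, "z": 1.9, "ax": 0, "ay": 0, "az": 0, "claw": 0.4},
    {"x": -0.42, "y": -1.78, "z": 3.17, "ax": 0, "ay": 0, "az": 0, "claw": 0.4},
    {"x": -0.5, "y": -2.14, "z": 3.8, "ax": 0, "ay": 0, "az": 0, "claw": 0.4},
    {"x": -0.5, "y": -2.14, "z": 3.8, "ax": 0, "ay": 0, "az": 0, "claw": 0.4},
    {"x": -0.5, "y": -2.14, "z": 3.8, "ax": 0, "ay": 0, "az": 0, "claw": 0.4}
  ]
}}

```text
time_s: 14.22
ee_pos: [0.5551, -0.11, 0.1936]
ee_rot: [179.7, -29.6, 77.0]
force: [0.7, 0.0, -1.3]
grip_width: 0.051
```

```bash
python3 - <<'E'
from h import *
s=telemetry.sense();print(inplate(s),s['ee_pos'],s['q'])
_,d=snap('wrist','w18');_,ds=snap('side','s18')
w=cv2.imread('pics/w18.png');b=cv2.imread('pics/s18.png');cv2.imwrite('pics/c18.png',np.hstack([w[0:400,120:520],cv2.resize(b[140:260,260:380],(400,400))]))
W,T=wcloud(d,s);Q=(W-o)@RP*1000
for nm,lo,hi,za,zb in(('hook',40,80,36,60),('eye',-85,-55,36,60),('ring',-130,-90,26,37),('head',-120,-96,38,60)):
    m=(Q[...,0]>lo)&(Q[...,0]<hi)&(Q[...,2]>za)&(Q[...,2]<zb)&(abs(Q[...,1])<22)&(T[...,2]>.03);q=Q[m]
    print(nm,len(q),q.min(0).round(1),q.max(0).round(1),np.median(q[:,2]).round(1)) if len(q) else print(nm,0)
E
```

```text
(array([-73. ,   0.6, 153.5]), array([-0.26, -0.43, -0.1 ])) [ 0.55514469 -0.10996537  0.19364946] [ 21.75074247  31.03324636   5.64553423 100.63800059 -36.62342745
  61.51293746  35.3645646 ]
hook 1231 [40.  -9.2 36. ] [64.8 10.5 43.3] 40.7
eye 791 [-78.9  -8.7  36. ] [-55.2  10.8  43.3] 41.3
ring 769 [-123.5  -19.6   26. ] [-90.   21.5  34.9] 32.8
head 366 [-117.9   -7.5   38.4] [-100.5    9.6   45.6] 43.2
```

View pics/c18.png

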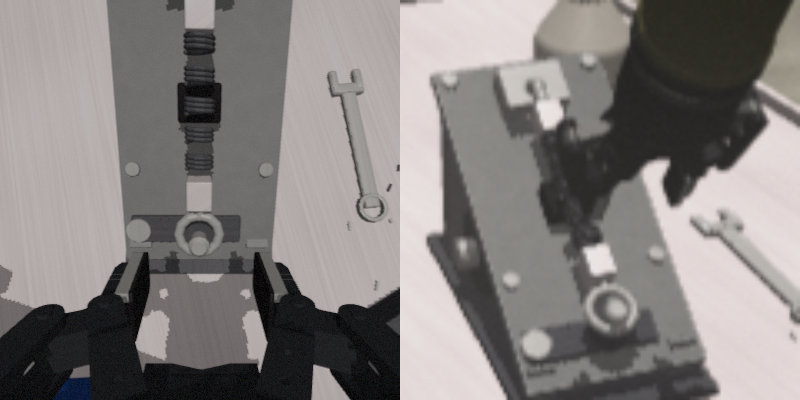

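The spring is on. In the left panel the ring (200,235) lies on the boss with the head through it; ring top is 33 mm above the plate, as when seated. The pin is home at the lug. Now the grey switch.

```bash
python3 - <<'E'
from h import *
R=np.array([[0,1,0],[1,0,0],[0,0,-1.]]);print(mv(np.array([.526,-.357,.26]),R))
E
```

```text
(array([-1.144, -9.963,  2.708]), array([-4.92 ,  0.574,  2.111]))
```

{"fn": "play_rows", "kwargs": {
  "steps": [
    {"x": 0, "y": -0.3, "z": 1.2, "ax": 0, "ay": 0, "az": 0, "claw": 0.4},
    {"x": 0, "y": -0.8, "z": 2.2, "ax": -0.5, "ay": 0.06, "az": 0.2, "claw": 0.4},
    {"x": -0.2, "y": -2, "z": 2.7, "ax": -1, "ay": 0.12, "az": 0.43, "claw": 0.4},
    {"x": -0.3, "y": -3.2, "z": 2.9, "ax": -1.6, "ay": 0.19, "az": 0.7, "claw": 0.4},
    {"x": -0.5, "y": -4.5, "z": 2.9, "ax": -2.2, "ay": 0.26, "az": 0.95, "claw": 0.4},
    {"x": -0.6, "y": -5.8, "z": 2.9, "ax": -2.8, "ay": 0.33, "az": 1.2, "claw": 0.4},
    {"x": -0.8, "y": -7, "z": 2.9, "ax": -3.5, "ay": 0.41, "az": 1.5, "claw": 0.4},
    {"x": -1, "y": -8.2, "z": 2.8, "ax": -4.2, "ay": 0.49, "az": 1.8, "claw": 0.4},
    {"x": -1.1, "y": -9.3, "z": 2.7, "ax": -4.92, "ay": 0.574, "az": 2.11, "claw": 0.4},
    {"x": -1.14, "y": -9.96, "z": 2.7, "ax": -4.92, "ay": 0.574, "az": 2.11, "claw": 0.4},
    {"x": -1.14, "y": -9.96, "z": 2.7, "ax": -4.92, "ay": 0.574, "az": 2.11, "claw": 0.4},
    {"x": -1.14, "y": -9.96, "z": 2.7, "ax": -4.92, "ay": 0.574, "az": 2.11, "claw": 0.4}
  ]
}}

```text
time_s: 15.32
ee_pos: [0.5263, -0.3568, 0.2591]
ee_rot: [-180.0, -0.1, 90.0]
force: [0.2, 0.8, 0.0]
grip_width: 0.0514
```

```bash
python3 - <<'E'
from h import *
s=telemetry.sense();print(s['ee_pos'],s['ee_rot'],s['q'])
_,d=snap('wrist','w19');W,T=wcloud(d,s)
for lo,hi in((.066,.079),(.1,.125),(.145,.166)):
    m=(W[...,2]>lo)&(W[...,2]<hi)&(abs(W[...,0]-.526)<.08)&(abs(W[...,1]+.357)<.07)&(T[...,2]>.04);q=W[m]
    if len(q):print(lo,len(q),q.min(0).round(4),q.max(0).round(4),cv2.minAreaRect(q[:,:2].astype(np.float32)))
E
```

```text
[ 0.52634567 -0.35677421  0.25913527] [-1.79959017e+02 -8.94631669e-02  9.00149138e+01] [22.9414128  30.27952669 15.2646163  83.81153156 -8.33755475 67.10272119
 39.4926082 ]
0.066 8616 [ 0.4642 -0.4026  0.0661] [ 0.5846 -0.3119  0.079 ] ((0.5243779420852661, -0.35728928446769714), (0.09071511775255203, 0.12034377455711365), 89.9383544921875)
0.1 54 [ 0.5199 -0.348   0.1009] [ 0.5306 -0.3458  0.1171] ((0.5251808762550354, -0.34665557742118835), (0.010742634534835815, 0.001841134624555707), 4.9318389892578125)
0.145 1326 [ 0.5161 -0.3737  0.1451] [ 0.5381 -0.3395  0.1609] ((0.5272346138954163, -0.3565177321434021), (0.03414245694875717, 0.02192198671400547), 89.52851867675781)
```

View pics/w19.png

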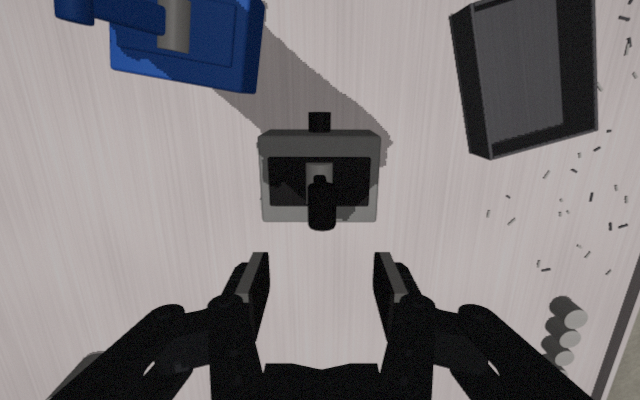

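The wrist view shows the grey switch at (320,175) with its lever nearly upright (bar at (321,215)), and the blue decoy at (190,45), which I leave alone. I'll lower the jaws to straddle the bar.

{"fn": "play_rows", "kwargs": {
  "steps": [
    {"x": 0, "y": 0, "z": -1, "ax": 0, "ay": 0, "az": 0, "claw": 0.55},
    {"x": 0, "y": 0, "z": -2, "ax": 0, "ay": 0, "az": 0, "claw": 0.55},
    {"x": 0, "y": 0, "z": -2.8, "ax": 0, "ay": 0, "az": 0, "claw": 0.55},
    {"x": 0, "y": 0, "z": -3.5, "ax": 0, "ay": 0, "az": 0, "claw": 0.55},
    {"x": 0, "y": 0, "z": -3.9, "ax": 0, "ay": 0, "az": 0, "claw": 0.55},
    {"x": 0, "y": 0, "z": -3.9, "ax": 0, "ay": 0, "az": 0, "claw": 0.55},
    {"x": 0, "y": 0, "z": -3.9, "ax": 0, "ay": 0, "az": 0, "claw": 0.55}
  ]
}}

```text
time_s: 15.95
ee_pos: [0.5269, -0.3566, 0.1633]
ee_rot: [179.9, -0.0, 90.1]
force: [-0.5, 0.4, 0.7]
grip_width: 0.0384
```

```bash
python3 - <<'E'
from h import *
s=telemetry.sense();print(s['ee_pos'],s['force'],s['grip_width'])
snap('wrist','w20');snap('side','s20')
w=cv2.imread('pics/w20.png');b=cv2.imread('pics/s20.png');cv2.imwrite('pics/c20.png',np.hstack([w[0:400,120:520],cv2.resize(b[240:360,330:450],(400,400))]))
E
```

```text
[ 0.52688564 -0.3566171   0.1632622 ] [-0.45092806  0.40376667  0.6658213 ] 0.0383899361346972
```

View pics/c20.png

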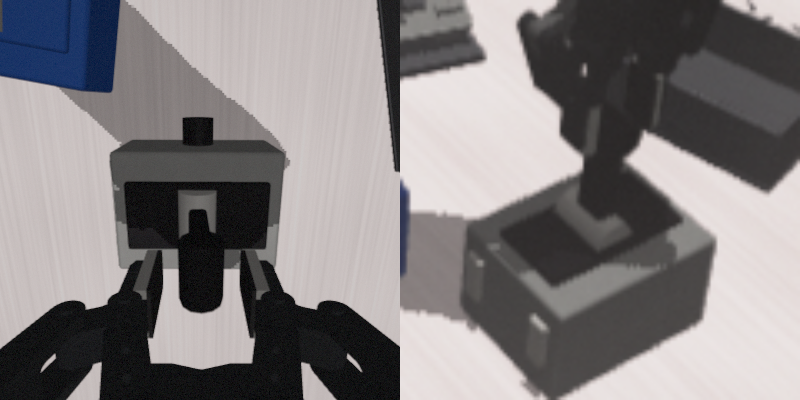

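The jaws straddle the bar. Now push it fully off (-x).

{"fn": "play_rows", "kwargs": {
  "steps": [
    {"x": -0.4, "y": 0, "z": 0, "ax": 0, "ay": 0, "az": 0, "claw": 0.55},
    {"x": -0.8, "y": 0, "z": -0.03, "ax": 0, "ay": 0, "az": 0, "claw": 0.55},
    {"x": -1.2, "y": 0, "z": -0.1, "ax": 0, "ay": 0, "az": 0, "claw": 0.55},
    {"x": -1.6, "y": 0, "z": -0.25, "ax": 0, "ay": 0, "az": 0, "claw": 0.55},
    {"x": -1.85, "y": 0, "z": -0.38, "ax": 0, "ay": 0, "az": 0, "claw": 0.55},
    {"x": -2.05, "y": 0, "z": -0.49, "ax": 0, "ay": 0, "az": 0, "claw": 0.55},
    {"x": -2.05, "y": 0, "z": -0.49, "ax": 0, "ay": 0, "az": 0, "claw": 0.55},
    {"x": -2.05, "y": 0, "z": -0.49, "ax": 0, "ay": 0, "az": 0, "claw": 0.55}
  ]
}}

```text
time_s: 16.72
ee_pos: [0.4751, -0.3575, 0.1513]
ee_rot: [179.9, 0.0, 90.0]
force: [1.0, -1.2, 1.3]
grip_width: 0.0381
```

```bash
python3 - <<'E'
from h import *
s=telemetry.sense();print(s['ee_pos'],s['force'],s['grip_width'])
_,d=snap('wrist','w21');snap('side','s21')
w=cv2.imread('pics/w21.png');b=cv2.imread('pics/s21.png');cv2.imwrite('pics/c21.png',np.hstack([w[0:400,120:520],cv2.resize(b[240:360,330:450],(400,400))]))
W,T=wcloud(d,s);m=(abs(T[...,1])<.0185)&(T[...,2]<.04)&(T[...,2]>0)&(abs(T[...,0])<.03);q=W[m];print(len(q),q.min(0),q.max(0))
E
```

```text
[ 0.47505011 -0.35754508  0.151265  ] [ 0.9885932  -1.19820857  1.26666458] 0.038118650196609045
3386 [ 0.45655206 -0.37433489  0.11437599] [ 0.49355655 -0.33922731  0.15122049]
```

View pics/c21.png

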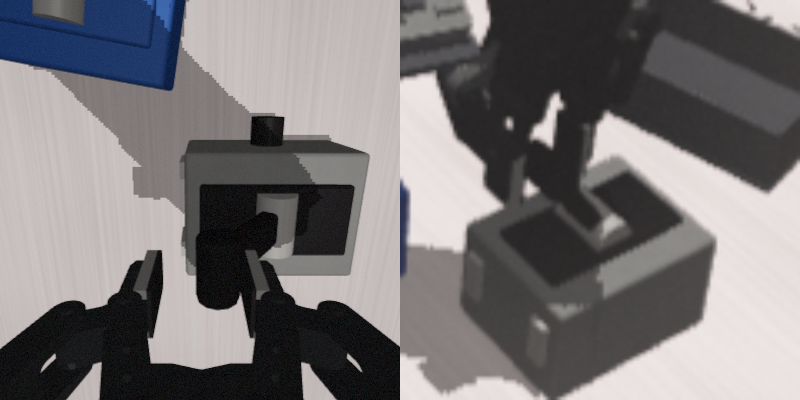

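{"fn": "play_rows", "kwargs": {
  "steps": [
    {"x": -0.08, "y": 0, "z": -0.03, "ax": 0, "ay": 0, "az": 0, "claw": 0.55},
    {"x": -0.14, "y": 0, "z": -0.05, "ax": 0, "ay": 0, "az": 0, "claw": 0.55},
    {"x": -0.14, "y": 0, "z": -0.05, "ax": 0, "ay": 0, "az": 0, "claw": 0.55}
  ]
}}

```text
time_s: 17.07
ee_pos: [0.4747, -0.3574, 0.1507]
ee_rot: [179.6, 0.1, 90.1]
force: [8.9, 0.5, 2.8]
grip_width: 0.0385
```

{"fn": "play_rows", "kwargs": {
  "steps": [
    {"x": -0.1, "y": 0, "z": 0, "ax": 0, "ay": 0, "az": 0, "claw": 0.55},
    {"x": -0.1, "y": 0, "z": 0, "ax": 0, "ay": 0, "az": 0, "claw": 0.55},
    {"x": -0.1, "y": 0, "z": 0, "ax": 0, "ay": 0, "az": 0, "claw": 0.55}
  ]
}}

```text
time_s: 17.32
ee_pos: [0.4745, -0.3574, 0.1508]
ee_rot: [179.4, 0.2, 90.2]
force: [13.9, -2.0, -0.7]
grip_width: 0.0387
```

```bash
python3 - <<'E'
from h import *
s=telemetry.sense();print(s['ee_pos'],s['force'],s['grip_width'])
_,d=snap('wrist','w22');W,T=wcloud(d,s);im=np.load('pics/w22.npz')['im']
# bar: dark pixels between fingers above z .125
m=(W[...,2]>.13)&(W[...,2]<.16)&(T[...,1]>-.014)&(T[...,1]<.016)&(abs(T[...,0])<.03)&(T[...,2]>0);q=W[m]
print(len(q),q.min(0),q.max(0)); print('offset',np.array([.5244-.072*np.sin(np.radians(34.4)),.076+.072*np.cos(np.radians(34.4))]))
E
```

```text
[ 0.47445447 -0.35736996  0.15076296] [13.86826553 -1.97783979 -0.69050794] 0.038659915249009975
2953 [ 0.4729563  -0.37386963  0.13004483] [ 0.49052443 -0.33927231  0.14832266]
offset [0.48372238 0.13540817]
```

At the stop: the bar measures x about 0.484 (predicted 0.4837), it did not move when pushed at 14 N, and the lever is fully off. Now throw it on.

{"fn": "play_rows", "kwargs": {
  "steps": [
    {"x": 0.5, "y": 0, "z": 0, "ax": 0, "ay": 0, "az": 0, "claw": 0.55},
    {"x": 0.9, "y": 0, "z": 0.02, "ax": 0, "ay": 0, "az": 0, "claw": 0.55},
    {"x": 1.3, "y": 0, "z": 0.22, "ax": 0, "ay": 0, "az": 0, "claw": 0.55},
    {"x": 1.7, "y": 0, "z": 0.37, "ax": 0, "ay": 0, "az": 0, "claw": 0.55},
    {"x": 2.1, "y": 0, "z": 0.46, "ax": 0, "ay": 0, "az": 0, "claw": 0.55},
    {"x": 2.5, "y": 0, "z": 0.49, "ax": 0, "ay": 0, "az": 0, "claw": 0.55},
    {"x": 2.9, "y": 0, "z": 0.46, "ax": 0, "ay": 0, "az": 0, "claw": 0.55},
    {"x": 3.3, "y": 0, "z": 0.38, "ax": 0, "ay": 0, "az": 0, "claw": 0.55},
    {"x": 3.7, "y": 0, "z": 0.24, "ax": 0, "ay": 0, "az": 0, "claw": 0.55},
    {"x": 4.0, "y": 0, "z": 0.1, "ax": 0, "ay": 0, "az": 0, "claw": 0.55},
    {"x": 4.2, "y": 0, "z": 0, "ax": 0, "ay": 0, "az": 0, "claw": 0.55},
    {"x": 4.2, "y": 0, "z": 0, "ax": 0, "ay": 0, "az": 0, "claw": 0.55}
  ]
}}

```text
time_s: 18.37
ee_pos: [0.5731, -0.3573, 0.1496]
ee_rot: [-179.8, -0.0, 90.0]
force: [-8.9, 2.6, 8.6]
grip_width: 0.0381
```

{"fn": "play_rows", "kwargs": {
  "steps": [
    {"x": 0.08, "y": 0, "z": 0, "ax": 0, "ay": 0, "az": 0, "claw": 0.55},
    {"x": 0.1, "y": 0, "z": 0, "ax": 0, "ay": 0, "az": 0, "claw": 0.55},
    {"x": 0.1, "y": 0, "z": 0, "ax": 0, "ay": 0, "az": 0, "claw": 0.55}
  ]
}}

```text
time_s: 18.62
ee_pos: [0.5734, -0.3574, 0.1495]
ee_rot: [-179.7, -0.1, 89.9]
force: [-12.7, 3.3, 11.8]
grip_width: 0.0385
```

{"fn": "play_rows", "kwargs": {
  "steps": [
    {"x": 0.1, "y": 0, "z": 0.1, "ax": 0, "ay": 0, "az": 0, "claw": 0.55},
    {"x": 0.1, "y": 0, "z": 0.1, "ax": 0, "ay": 0, "az": 0, "claw": 0.55},
    {"x": 0.1, "y": 0, "z": 0.1, "ax": 0, "ay": 0, "az": 0, "claw": 0.55}
  ]
}}

```text
time_s: 18.87
ee_pos: [0.5736, -0.3573, 0.15]
ee_rot: [-179.4, -0.2, 89.9]
force: [-15.4, 2.0, 3.3]
grip_width: 0.0383
```

```bash
python3 - <<'E'
from h import *
s=telemetry.sense();print(s['ee_pos'],s['force'],s['grip_width'])
_,d=snap('wrist','w23');W,T=wcloud(d,s);snap('side','s23')
m=(W[...,2]>.13)&(W[...,2]<.16)&(T[...,1]>-.016)&(T[...,1]<.014)&(abs(T[...,0])<.03)&(T[...,2]>0);q=W[m]
print(len(q),q.min(0),q.max(0)); print('on pred',.5244+.072*np.sin(np.radians(34.4)))
w=cv2.imread('pics/w23.png');b=cv2.imread('pics/s23.png');cv2.imwrite('pics/c23.png',np.hstack([w[0:400,120:520],cv2.resize(b[240:360,330:450],(400,400))]))
E
```

```text
[ 0.57360174 -0.35734998  0.15003101] [-15.43652194   2.02661077   3.32293256] 0.038330835876250156
3118 [ 0.55744608 -0.37425632  0.13001043] [ 0.5761759  -0.33950343  0.14866365]
on pred 0.5650776242465955
```

View pics/c23.png

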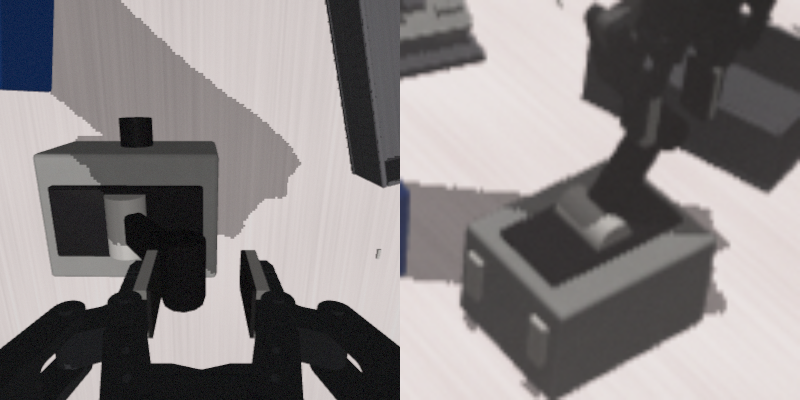

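The bar's centre is at x about 0.565 (predicted 0.565), hard on the stop. I'll back off within the slack and lift clear.

{"fn": "play_rows", "kwargs": {
  "steps": [
    {"x": -0.3, "y": 0, "z": 0, "ax": 0, "ay": 0, "az": 0, "claw": 0.55},
    {"x": -0.55, "y": 0, "z": 0, "ax": 0, "ay": 0, "az": 0, "claw": 0.5},
    {"x": -0.55, "y": 0, "z": 0, "ax": 0, "ay": 0, "az": 0, "claw": 0.45},
    {"x": -0.55, "y": 0, "z": 1, "ax": 0, "ay": 0, "az": 0, "claw": 0.4},
    {"x": -0.55, "y": 0, "z": 2, "ax": 0, "ay": 0, "az": 0, "claw": 0.4},
    {"x": -0.55, "y": 0, "z": 3.2, "ax": 0, "ay": 0, "az": 0, "claw": 0.4},
    {"x": -0.55, "y": -0.5, "z": 4.5, "ax": 0, "ay": 0, "az": 0, "claw": 0.4},
    {"x": -0.55, "y": -1.5, "z": 5.5, "ax": 0, "ay": 0, "az": 0, "claw": 0.4},
    {"x": -0.55, "y": -2.5, "z": 6, "ax": 0, "ay": 0, "az": 0, "claw": 0.4},
    {"x": -0.55, "y": -2.5, "z": 6, "ax": 0, "ay": 0, "az": 0, "claw": 0.4},
    {"x": -0.55, "y": -2.5, "z": 6, "ax": 0, "ay": 0, "az": 0, "claw": 0.4}
  ]
}}

```text
time_s: 19.88
ee_pos: [0.5659, -0.4215, 0.303]
ee_rot: [179.8, 0.1, 89.9]
force: [0.0, 1.0, -0.1]
grip_width: 0.0511
```

```bash
python3 - <<'E'
from h import *
s=telemetry.sense();print(s['ee_pos'],s['force'],s['time_s'])
_,d=snap('side','s24');snap('top','t24')
P=cloud('side',d);m=(P[...,2]>.125)&(P[...,2]<.16)&(abs(P[...,0]-.53)<.07)&(abs(P[...,1]+.357)<.03);q=P[m];print('bar',len(q),q.min(0),q.max(0))
Q=(P-o)@RP*1000
for nm,lo,hi,za,zb in(('hook',40,80,36,60),('eye',-85,-50,36,60),('ring',-130,-84,27,37),('rod',82,112,27,45)):
    m=(Q[...,0]>lo)&(Q[...,0]<hi)&(Q[...,2]>za)&(Q[...,2]<zb)&(abs(Q[...,1])<22);q=Q[m]
    print(nm,len(q),q.min(0).round(1),q.max(0).round(1),np.median(q,axis=0).round(1)) if len(q) else print(nm,0)
b=cv2.imread('pics/s24.png');c=cv2.imread('pics/t24.png');cv2.imwrite('pics/c24.png',np.hstack([cv2.resize(b[140:380,250:490],(480,480)),np.clip(1.7*cv2.resize(c[110:270,220:326],(318,480)),0,255).astype(np.uint8)]))
a=cv2.absdiff(cv2.imread('pics/t24.png'),cv2.imread('pics/top0.png')).max(2);print('diff wrench',a[145:168,285:350].max(),'jug',a[135:180,220:255].max(),'tin',a[135:187,362:424].max())
a=cv2.absdiff(b,cv2.imread('pics/side0.png')).max(2);print('side wrench',a[198:240,345:388].max(),'tin',a[235:296,400:466].max())
E
```

```text
[ 0.56591445 -0.42149708  0.3029597 ] [ 0.02952532  1.03994119 -0.05461534] 19.8833
bar 255 [ 0.54849129 -0.37578419  0.12507568] [ 0.57740639 -0.33906749  0.14938531]
hook 84 [ 42.  -11.3  36. ] [77.7  9.8 45.2] [57.6 -0.3 41.1]
eye 79 [-79.9 -10.5  36.2] [-53.7   9.5  46.7] [-68.5   0.1  41.2]
ring 134 [-123.1  -19.8   27.3] [-84.2  20.   36.8] [-105.2    1.6   32.4]
rod 56 [ 82.4 -20.7  27. ] [111.4  22.   38.6] [93.7 -0.2 28.5]
diff wrench 22 jug 22 tin 21
side wrench 22 tin 163
```

View pics/c24.png

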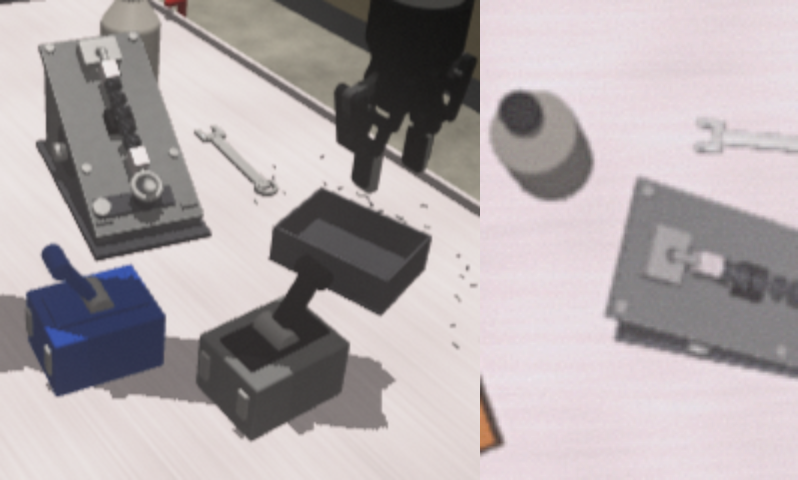

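The final view shows the pin in the lug, the ring on the post, the lever on (leaning away), and the bystanders unmoved. The side view's tin difference is the lever and gripper in front of it; the top view's tin difference is only noise (21).

```bash
python3 -c "
from cell import order;print(order.finish_job())"
```

```text
the job is handed in; nothing more can be done
None
```

The spring is back on the brake and the grey switch has been reset, off first and then on. I handed the job in at about 20 s of the 72 s allowed.

- **Pin:** I lowered the hook pin square into the upper lug's hole. The hook plug's top now sits about 41 mm above the plate, against 42 mm expected when fully home.
- **Ring:** I swung the eye end up about 7°, stretched the spring (about 12 N, as specified) and dropped the ring over the post. The ring's top is 33 mm above the plate, which matches it resting on the boss, and the post's head stands through it.
- **Switch:** I pushed the lever towards the robot until it stopped moving at 14 N, then threw it on to its stop at 15 N. The bar measured x 0.484 m when off and 0.565 m when on, both within 1 mm of the predicted positions. I did not touch the blue switch.
- **Bystanders:** Comparing the top view before and after, the wrench, jug and tin differ only by image noise. The side view does show a difference over the tin, but that is the lever and gripper passing in front of it.

One disagreement came up: the fixed cameras' first estimate of the plate position was about 2 mm off along the slope. I corrected it with the wrist camera before inserting the pin. No checks failed at the end.

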